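Fit the divider in a double-lidded button tin, close it, then lift off the outer lid alone

ROBOT

A 6-joint arm with a two-finger parallel gripper is mounted at the origin on a cart in front of the work surface, level with it; the furniture and walls round the work are solid. World frame = base frame: x ahead of the robot, y to its left, z up, the work surface at z = 0. Lengths are in m, angles in rad, forces in N, time in s.
With the tool pointing down it reaches from about 0.225 to 0.875 m from the base axis. Payload 3.4 kg.
Tool frame: the origin (TCP) lies at the very end of the fingers, on their centre line; the grasp point (between the pads) lies 19 mm behind it; z points along the fingers, y is the direction in which the jaws open and shut (so a half turn about z gives the same grasp; the last joint's range is limited). The gripper opens to 85 mm and grips with 20 to 120 N. Pads are 22 mm wide; open, the fingers measure 114 mm over their backs; the gripper's body (76 mm by 85 mm) begins 54 mm behind the grasp point. The pads swing forward as they close: fully open they stand 13 mm farther back than shut.
Start: joints at [1.122, 0.276, 1.505, -0, 1.361, -0.121], TCP at [0.185, 0.544, 0.206] pointing down, gripper open.
Joint ranges: [-2.89, 2.89], [-0.75, 2.08], [0.22, 2.7], [-1.18, 4.32], [0.11, 2.71], [-2.7, 2.7]. Speed limits (rad/s): [2.57, 2.57, 3.14, 3.14, 3.14, 3.14].

INTERFACE

Orientations are given as a unit quaternion [w, x, y, z].
In Python, from rig import telemetry, optics, order gives the robot as it stands.
- The arm moves only by the shell command python3 -m creep 'ROWS' [FORCE]. ROWS is a JSON object of lists of equal length, an entry for each row: "slide": the shift along the world's x, y, z normalised to -1 to 1, where 1 is 0.15 m, a list of three; "twist": the turn, a rotation vector about the world's x, y, z normalised to -1 to 1, where 1 is 360 degrees, a list of three; "fingers": the gripper's target within -1 to 1 (fully open at 1, half-way at 0, shut at -1). A call has 1 to 20 rows; each row is the pose to reach, as a shift and turn from the pose commanded when the call began, turning the shorter way round; what a row does not reach only later rows make up. A row lasts 1/10 s, in which the tool goes at most 50 mm and 8.59 degrees, less where a joint would pass 70% of its speed; a pose out of reach is approached as far as the arm can. A call with a number of a shift or a turn outside -1 to 1 is refused whole. A call with a gripper value outside its range is refused whole. The fingers move at their own pace and stop on an object; FORCE is the grip in N (left out, the last holds). Time passes only in rows, so rows that repeat a pose let the fingers close. It gives the time, the measured TCP pose, the force and the opening at its end, in the units of the state.
- telemetry.get_state(): the state, without advancing time (a new reading comes with each control period).
- optics.get_image(name): name is "scene" or "top" or "wrist"; returns a dict with "img" (420x560x3 uint8, blue, green, red), "depth" (420x560 float32, m along the optical axis (not along the pixel's ray), 0 where there is no reading), "fovy" (degrees; the focal length in pixels is half the picture's height over the tangent of half this angle, whatever the lens; pixels are square), "cx", "cy" (the principal point, pixels), "dist" ([k1, k2, p1, p2, k3] as OpenCV has them; the pictures are not rectified), "world_from_camera" (4x4, takes a point from camera to world coordinates). Camera axes: x right, y down, z forward; pixel columns grow to the right and rows downward; lengths in m; the calibration is good to about 2 mm. A picture is of the moment at which its call begins.
- order.sign_off(): hands the job in, once; it reports no verdict.
The state is a dict: "clock": time; "qpos": joint angles; "qd": joint speeds; "effort": joint torques, N m; "position": TCP position; "ee_rot": TCP orientation; "contact_force": force on the tool from outside, world axes, zero at the start; "moment": the same for the moment, N m; "width": finger opening in m.
Only numpy, scipy, OpenCV 4.12 (cv2) and the standard library are available. Lean on these libraries where they do the work, as an engineer would, in place of code of your own. Each camera call takes 0.05 s, during which the arm holds its last target.

TASK

Get the round button tin ready: take the wooden divider out of its leaning stand and stand it upright in the slot that crosses the tin, fully down on the tin's floor. Then lift the two nested lids together by the inner lid's knob, which comes up through the outer lid, lower them gently onto the tin until both are fully seated, let go of the knob, and lift the outer lid alone straight up by its collar, leaving the inner lid seated and undisturbed. Finish while holding the outer lid level, still and clear above the top of the knob; do not put it down or let go of it, never part the two lids anywhere but on the tin, and leave the other things on the counter where they are.

Things in the scene. Friction and masses are not known exactly. Their poses are not given: they have to be found in the camera images.
- tin: open round metal tin fixed to the counter, 144 mm outside and 134 mm inside diameter, rim 80 mm high, floor 4 mm thick. Origin: centre of its underside, z up. Ribs on opposite walls form one upright slot across its middle along its own y: 12 mm wide in its x, flared at the top; ribs end 64 mm above the counter and reach inward to 50 mm from the centre; the middle is open
- stand: wooden stand fixed to the counter, 75 x 130 mm, about 63 mm tall; origin at counter level under the divider's foot. The divider leans in it 20 degrees, top towards the stand's own -x, against two posts 12 mm wide, 46 mm long, 45 mm either side of its middle; the 78 mm between the posts is free for fingers. A 10 mm lip stands before its foot
- divider_mid (a point): centre of the divider, a loose flat wooden board 8 mm thick (own x), 118 mm wide (own y), 62 mm tall (own z, up when upright), about 50 g; in the stand its own z leans 20 degrees. Grasp its upper half in the middle, across the thickness. Standing on the tin's floor its centre is 35 mm, its top 66 mm above the counter
- divider: the same divider; origin: centre of its bottom edge, same axes
- knob (a point): grip point of the inner lid, on its knob's axis, 60 mm above the lid's underside, 14 mm below the knob's top. The knob is an upright round bar 18 mm in diameter that passes with 2.5 mm play through the outer lid and stands 30 mm above the collar's top; lifting it carries both lids (about 300 g)
- inner_lid: inner lid, round, loose; origin: centre of its underside, z up. Plug 128 mm across, 10 mm high, tapered foot, enters the tin with 3 mm play; flange 144 mm across, 4 mm thick, rests on the rim, the underside then 70 mm above the counter. At the start it lies on the counter under the outer lid
- collar (a point): grip point of the outer lid: centre of its collar, an upright round tube round the knob, 40 mm outside diameter, 24 mm high, top 12 mm above this point; the point is 28 mm above the outer lid's lower edge
- outer_lid: outer lid, round, loose, 159 mm across; origin: centre of its lower edge, z up. Skirt 12 mm deep, 153 mm inside; top plate at 12 to 16 mm, collar 16 to 40 mm. Nested, it lies loosely on the inner lid's flange, origin 2 mm above the inner lid's; on the tin its origin is 72 mm, the knob's top 144 mm above the counter
- spool_w: white thread spool, 28 mm across, 48 mm tall, standing near the counter's front edge on the right; bystander
- spool_n: dark blue thread spool, 28 mm across, 48 mm tall, standing near the front edge on the left; bystander
- stamp: wooden hand stamp, 88 mm tall, between tin and cash box; bystander
- lotion: pump bottle, 155 mm tall, behind the lids; bystander
- tag_pack: banded pack of paper tags, 88x48x16 mm, lying behind the tin; bystander

How it is judged:
On the way, in this order (a step that is already met when the one before it is completed fails the run):
1. the divider stands upright in the tin's slot, fully down, and is let go (z of divider in the frame of tin between -0.001 and 0.0075 m and horizontal distance between divider_mid and tin below 0.012 m and angle between divider's own z axis and vertical below 0.12 rad and angle between the x axis of divider and the x axis of tin, either way round below 0.12 rad and contact force between the fingers and divider below 0.1 N), for 0.2 s.
2. both lids are carried together, nested, by the knob (height (world z) of inner_lid above 0.085 m and z of outer_lid in the frame of inner_lid below 0.006 m and contact force between the fingers and inner_lid above 1 N), for 0.2 s.
3. both lids are seated on the tin and the knob is let go (z of inner_lid in the frame of tin between 0.066 and 0.0735 m and horizontal distance between inner_lid and tin below 0.006 m and angle between inner_lid's own z axis and vertical below 0.04 rad and z of outer_lid in the frame of inner_lid below 0.006 m and contact force between the fingers and inner_lid below 0.1 N), for 0.2 s.
At the end, for the whole second after the job is handed in: fingers hold the outer lid still, level within 8 degrees, lower edge over 145 mm above the counter, touching no other lid; inner lid untouched and seated on the tin (height 4 mm, centre 6 mm, level 2 degrees); divider upright in the slot, within 4 mm of the floor (z of inner_lid in the frame of tin between 0.066 and 0.0735 m and horizontal distance between inner_lid and tin below 0.006 m and angle between inner_lid's own z axis and vertical below 0.04 rad and z of divider in the frame of tin between -0.001 and 0.0075 m and horizontal distance between divider_mid and tin below 0.012 m and angle between divider's own z axis and vertical below 0.12 rad and angle between the x axis of divider and the x axis of tin, either way round below 0.12 rad and height (world z) of outer_lid above 0.145 m and angle between outer_lid's own z axis and vertical below 0.15 rad and linear speed of outer_lid below 0.03 m/s and contact force between the fingers and outer_lid above 1 N and contact force between each of outer_lid, the fingers and inner_lid below 0.05 N and linear speed of inner_lid below 0.02 m/s); the arm keeps its last pose, push and grip.
It fails at once if the lids are parted while the inner lid is not seated on the tin (z of outer_lid in the frame of inner_lid above 0.01 m and not (z of inner_lid in the frame of tin between 0.066 and 0.0735 m and horizontal distance between inner_lid and tin below 0.006 m and angle between inner_lid's own z axis and vertical below 0.04 rad)).
It fails at once if a lid is tipped by more than 25 degrees (angle between any of inner_lid, outer_lid's own z axis and vertical above 0.44 rad).
It fails at once if the lids are dropped or slammed onto the tin (contact force between any of inner_lid, outer_lid and tin above 60 N).
It fails at once if a bystander is moved by more than 30 mm (distance of any of spool_w, spool_n, stamp, lotion, tag_pack from where it was at the start of the episode above 0.03 m).
It also fails if it takes over 61 s, if anything falls off the work surface, if the arm or the gripper's body presses on something with over 40 N, if the wrist force passes 120 N, or if a joint passes its speed limit or range.

## Working session

There is one attempt and no reset: what is moved stays moved. The work goes in short steps, Python scripts to look and compute and a shell command to move; the robot and the scene stay as the last step left them, time stands still between calls to the robot, and variables do not carry over. Pictures are saved under pics/ and viewed, and the job is handed in when it is done.

```bash
ls; mkdir -p pics; cat > h.py <<'E'
import numpy as np, cv2
from rig import telemetry, optics, order
def grab(n,fn=None):
    d=optics.get_image(n)
    if fn: cv2.imwrite('pics/'+fn,d['img'])
    np.savez('last_%s.npz'%n,**{k:np.array(v) for k,v in d.items()})
    return d
def load(n): 
    z=np.load('last_%s.npz'%n); return {k:z[k] for k in z.files}
def K(d):
    h=d['img'].shape[0]; f=h/2/np.tan(np.radians(float(d['fovy']))/2)
    return np.array([[f,0,float(d['cx'])],[0,f,float(d['cy'])],[0,0,1]])
def cloud(d):
    h,w=d['depth'].shape
    u,v=np.meshgrid(np.arange(w),np.arange(h))
    p=np.stack([u,v],-1).reshape(-1,1,2).astype(np.float32)
    n=cv2.undistortPoints(p,K(d),np.array(d['dist'],float)).reshape(h,w,2)
    z=d['depth'][...,None]
    c=np.concatenate([n*z,z],-1)
    T=np.array(d['world_from_camera'])
    P=c@T[:3,:3].T+T[:3,3]
    P[d['depth']<=0]=np.nan
    return P
E
python3 - <<'E'
from h import *
print(telemetry.get_state())
for n in ['scene','top','wrist']:
    d=grab(n,n+'0.png'); print(n,d['fovy'],d['dist'],np.round(d['world_from_camera'],3).tolist())
E
```

```text
pics
{'clock': 0.0, 'qpos': array([ 1.12205057e+00,  2.76610987e-01,  1.50614546e+00,  4.64663898e-06,
        1.36068813e+00, -1.21027634e-01]), 'qd': array([ 5.16168781e-04,  6.73119716e-05,  7.52606137e-04,  1.76737182e-04,
        1.11537574e-03, -2.71830873e-04]), 'effort': array([ 1.01984958e-04, -4.16782987e+01, -2.45805162e+01, -3.69709016e-05,
        1.10534244e-02,  4.07283380e-05]), 'position': array([0.18484992, 0.54386949, 0.20512572]), 'ee_rot': array([-2.62420448e-04,  1.63127194e-01,  9.86604612e-01, -8.88000572e-04]), 'contact_force': array([-1.440607  ,  0.19285265,  0.53924118]), 'moment': array([-0.01987423, -0.01473219, -0.03941532]), 'width': 0.08542318714085219}
scene 56.03850159436951 [0.0211046 0.        0.        0.        0.       ] [[0.696, -0.33, 0.637, -0.073], [-0.717, -0.289, 0.634, -0.526], [-0.025, -0.899, -0.438, 0.458], [0.0, 0.0, 0.0, 1.0]]
top 45.962191406294856 [-0.10839209  0.          0.          0.          0.        ] [[-0.028, -0.989, 0.148, 0.365], [-1.0, 0.03, 0.006, 0.036], [-0.011, -0.148, -0.989, 1.226], [0.0, 0.0, 0.0, 1.0]]
wrist 68.80721827645287 [-0.05584432  0.          0.          0.          0.        ] [[0.322, 0.904, 0.28, 0.113], [0.947, -0.307, -0.097, 0.57], [-0.002, 0.296, -0.955, 0.373], [0.0, 0.0, 0.0, 1.0]]
```

View pics/scene0.png

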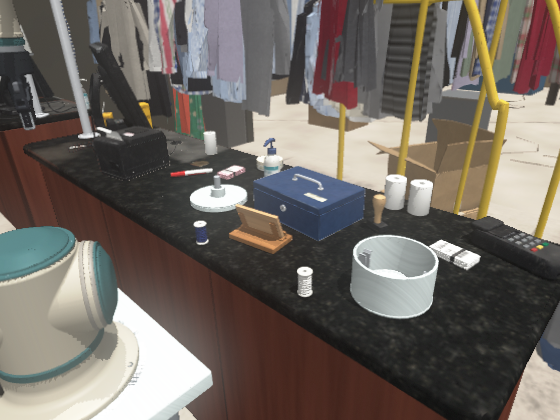

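View pics/top0.png

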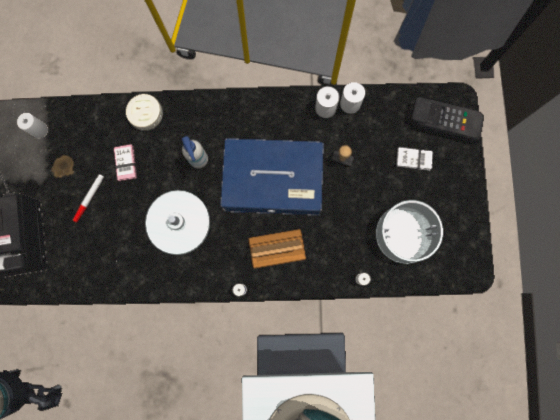

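View pics/wrist0.png

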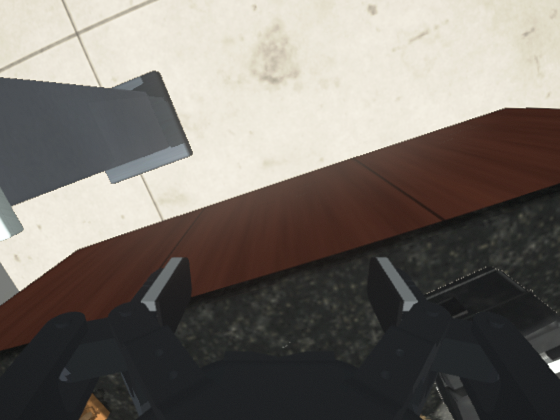

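The top view shows the tin at about (409,232), the lids at (177,222), the stand and divider at (277,249), and spools at (240,290) and (363,279). The stamp is at (345,155), with the cash box between the stand and the back of the counter.

```bash
python3 - <<'E'
from h import *
for n in ['top','scene']:
    d=load(n);P=cloud(d);
    tab=P[(np.abs(P[...,2])<0.015)];print(n,'table z',np.median(tab[:,2]))
    def circ(m,name,zr):
        q=P[m]; s=(q[:,2]>zr[0])&(q[:,2]<zr[1]); q=q[s]
        if len(q)<10: print(name,len(q));return
        xy=q[:,:2].astype(np.float32)
        A=np.c_[2*xy,np.ones(len(xy))];b=(xy**2).sum(1)
        s=np.linalg.lstsq(A,b,rcond=None)[0]
        print(name,len(q),'fit',s[:2],'r',np.sqrt(s[2]+s[0]**2+s[1]**2),'enc',cv2.minEnclosingCircle(xy),'zmed',np.median(q[:,2]))
    X,Y=P[...,0],P[...,1]
    tin=(X>.25)&(X<.6)&(Y<-.2)&(Y>-.5) 
    circ(tin,'tinrim',(.07,.09)); circ(tin,'ribs',(.055,.069))
    lid=(X>.25)&(X<.6)&(Y>.28)&(Y<.55)
    circ(lid,'lidplate',(.014,.024)); circ(lid,'collar',(.036,.048)); circ(lid,'knob',(.066,.085))
    circ(lid,'lidall',(.008,.030))
    st=(X>.25)&(X<.4)&(Y>.0)&(Y<.22)
    q=P[st&(P[...,2]>.008)]
    for lo,hi in [(.008,.02),(.02,.035),(.035,.05),(.05,.058),(.058,.064),(.064,.075)]:
        s=q[(q[:,2]>lo)&(q[:,2]<hi)]
        if len(s)>5: print(lo,hi,len(s),s.mean(0),cv2.minAreaRect(s[:,:2].astype(np.float32)))
d=load('top')
a=cv2.resize(d['img'][215:285,235:320],None,fx=8,fy=8,interpolation=cv2.INTER_CUBIC)
b=cv2.resize(d['img'][190:275,365:455],None,fx=8,fy=8,interpolation=cv2.INTER_CUBIC)
cv2.imwrite('pics/st.png',a);cv2.imwrite('pics/tin.png',b[:600])
E
```

```text
top table z -0.00036196881593508756
tinrim 401 fit [ 0.4849845  -0.25199851] r 0.06931297565866701 enc ((0.48500457406044006, -0.2538844645023346), 0.07282532751560211) zmed 0.07920153204875247
ribs 169 fit [ 0.48458543 -0.25034863] r 0.067330310782879 enc ((0.48469439148902893, -0.2500041127204895), 0.0712016150355339) zmed 0.06222071154812725
lidplate 1965 fit [0.53124373 0.34807721] r 0.05639722154563206 enc ((0.5292469263076782, 0.41524234414100647), 0.15058250725269318) zmed 0.01818590737568182
collar 130 fit [0.53090703 0.31365634] r 0.016212375144503317 enc ((0.5311720371246338, 0.3129256069660187), 0.02037852257490158) zmed 0.04141412987435611
knob 49 fit [0.53058742 0.31300861] r 0.006602517801875302 enc ((0.530640721321106, 0.3125251233577728), 0.009244631975889206) zmed 0.0735674161130282
lidall 2085 fit [0.53295644 0.36844417] r 0.06718120346154681 enc ((0.49792659282684326, 0.4151034951210022), 0.16720084846019745) zmed 0.018078429196836998
0.035 0.05 91 [0.35970909 0.15880205 0.0469669 ] ((0.36004212498664856, 0.1585080623626709), (0.026122242212295532, 0.02587071433663
[... 920 characters left out ...]
1567, 0.31350359320640564), 0.01049053855240345) zmed 0.07211115358528863
lidall 661 fit [0.53472145 0.39336504] r 0.09421067895683805 enc ((0.5279709100723267, 0.41261062026023865), 0.15008282661437988) zmed 0.018355830959071284
0.008 0.02 48 [0.35560298 0.15107861 0.01346934] ((0.3575901687145233, 0.1528991311788559), (0.01468763966113329, 0.024581938982009888), 68.66758728027344)
0.02 0.035 66 [0.35489789 0.15138937 0.02740905] ((0.3579111099243164, 0.15288075804710388), (0.016234461218118668, 0.024634936824440956), 69.83857727050781)
0.035 0.05 104 [0.35723631 0.15460243 0.04491769] ((0.3596336245536804, 0.15903916954994202), (0.0273209810256958, 0.025687016546726227), 84.80665588378906)
```

```bash
python3 - <<'E'
from h import *
d=load('scene')
cv2.imwrite('pics/s1.png',cv2.resize(d['img'][195:255,220:300],None,fx=9,fy=9,interpolation=cv2.INTER_CUBIC))
E
```

```text
(no output)
```

View pics/st.png

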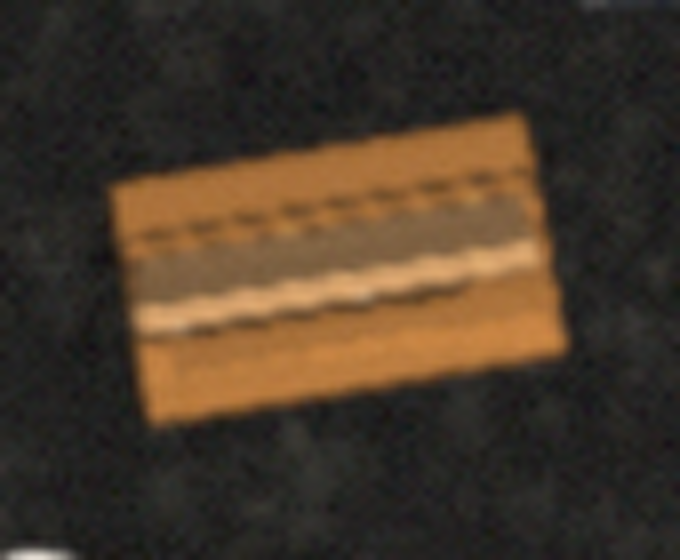

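View pics/tin.png

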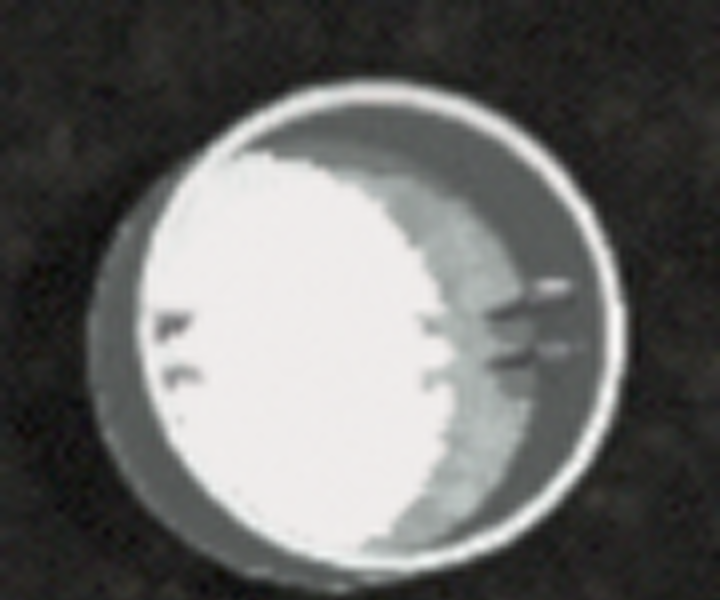

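View pics/s1.png

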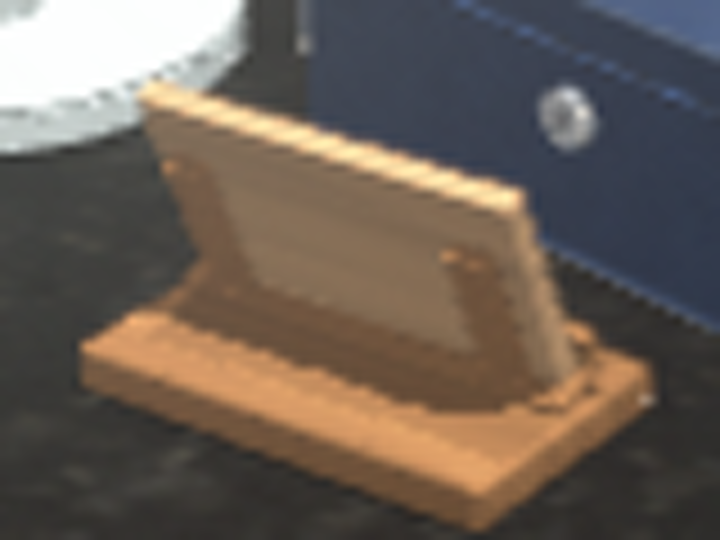

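```bash
python3 - <<'E'
from h import *
for n in ['top','scene']:
    d=load(n);P=cloud(d);X,Y,Z=P[...,0],P[...,1],P[...,2]
    st=(X>.32)&(X<.47)&(Y>-.05)&(Y<.17)
    q=P[st&(Z>.008)]
    for lo,hi in [(.008,.02),(.02,.03),(.03,.04),(.04,.05),(.05,.058),(.058,.063),(.063,.075)]:
        s=q[(q[:,2]>lo)&(q[:,2]<hi)]
        if len(s)>5: print(n,lo,hi,len(s),s.mean(0).round(4),cv2.minAreaRect(s[:,:2].astype(np.float32)))
    b=q[(q[:,2]>.022)&(q[:,2]<.072)]
    # plane fit ransac on board
    best=None;rng=np.random.default_rng(0)
    for _ in range(500):
        a=b[rng.choice(len(b),3,False)];nn=np.cross(a[1]-a[0],a[2]-a[0]);nn/=np.linalg.norm(nn)+1e-9
        r=np.abs((b-a[0])@nn)<.0015
        if best is None or r.sum()>best.sum(): best=r
    c=b[best].mean(0);u,s,v=np.linalg.svd(b[best]-c);print('plane',best.sum(),len(b),c,v[2],'tilt',np.degrees(np.arcsin(abs(v[2][2]))),'yaw',np.degrees(np.arctan2(v[2][1],v[2][0])), 'long',v[0])
    t=(np.hypot(X-.4845,Y+.2525)<.066)&(Z>.03)&(Z<.068)
    r=P[t]; 
    print('ribs',len(r)); 
    for hh in [(.03,.055),(.055,.068)]:
        s=r[(r[:,2]>hh[0])&(r[:,2]<hh[1])]; s=s[np.hypot(s[:,0]-.4845,s[:,1]+.2525)<.062]
        print(np.round(s[:30],4).tolist())
E
```

```text
top 0.008 0.02 612 [0.435  0.0642 0.014 ] ((0.4360736012458801, 0.09267357736825943), (0.09166873246431351, 0.19177117943763733), 26.416189193725586)
top 0.02 0.03 25 [0.4489 0.0981 0.0255] ((0.43372422456741333, 0.10047280043363571), (0.08905474096536636, 0.17955219745635986), 30.656005859375)
top 0.03 0.04 73 [0.4642 0.0993 0.0342] ((0.4356783330440521, 0.11915944516658783), (0.05732740834355354, 0.16561713814735413), 42.115055084228516)
top 0.04 0.05 133 [0.3946 0.1297 0.0464] ((0.4258466064929962, 0.11173976957798004), (0.056372255086898804, 0.1823459416627884), 43.99774932861328)
top 0.05 0.058 67 [0.4361 0.0871 0.0531] ((0.4291066527366638, 0.10386582463979721), (0.062067314982414246, 0.1962207555770874), 36.95915603637695)
top 0.058 0.063 41 [0.4559 0.0691 0.0602] ((0.4526805579662323, 0.0652310699224472), (0.01705443672835827, 0.11682125180959702), 8.195022583007812)
top 0.063 0.075 77 [0.4539 0.0663 0.0696] ((0.45104390382766724, 0.06604278087615967), (0.013090717606246471, 0.11396653950214386), 8.186481475830078)
plane 229 381 [0.4606529  0.07425053 0.05132951] [0.92467839 
[... 3522 characters left out ...]
616], [0.4914, -0.1952, 0.0627], [0.4924, -0.1967, 0.0628], [0.4926, -0.1987, 0.0636], [0.4885, -0.1907, 0.06], [0.4899, -0.192, 0.0599], [0.4901, -0.1941, 0.0606], [0.4896, -0.1965, 0.0619], [0.4911, -0.1977, 0.0616], [0.4915, -0.1996, 0.0623], [0.4925, -0.2011, 0.0624], [0.4877, -0.1914, 0.0584], [0.4895, -0.1925, 0.058], [0.4887, -0.195, 0.0595], [0.4897, -0.1966, 0.0596], [0.4895, -0.1988, 0.0607], [0.4907, -0.2002, 0.0607], [0.4912, -0.202, 0.0612], [0.4888, -0.1909, 0.0555], [0.4882, -0.1934, 0.0568], [0.4892, -0.1949, 0.057], [0.4882, -0.1976, 0.0586], [0.4898, -0.1988, 0.0583], [0.4706, -0.1936, 0.0629], [0.4727, -0.1944, 0.0623], [0.4726, -0.1966, 0.0633], [0.4732, -0.1983, 0.0637]]
```

```bash
python3 - <<'E'
from h import *
from scipy.spatial.transform import Rotation as R
for n in ['top','scene']:
    d=load(n);P=cloud(d);X,Y,Z=P[...,0],P[...,1],P[...,2]
    st=(X>.42)&(X<.49)&(Y>-.01)&(Y<.14)&(Z>.066)
    q=P[st]; print(n,len(q),'maxz',np.percentile(q[:,2],[50,90,98,100]).round(4),'y',q[:,1].min(),q[:,1].max(), q.mean(0))
    base=P[(X>.39)&(X<.42)&(Y>.02)&(Y<.1)];print('base z',np.median(base[:,2]))
    bx=P[(Y>-.05)&(Y<.17)&(X>.45)&(X<.7)&(Z>.076)];print('box',bx[:,0].min(),bx[:,2].max())
    for nm,c in [('stamp',(.615,-.1)),('lotion',(.63,.28))]:
        s=P[(np.hypot(X-c[0],Y-c[1])<.05)&(Z>.03)]
        if len(s): print(nm,s.mean(0),s.max(0))
n=np.array([.928,.133,.345]);n/=np.linalg.norm(n)
ps=np.radians(8.3);b=np.array([-np.sin(ps),np.cos(ps),0]);
x=np.array([np.cos(ps)*np.cos(.349),np.sin(ps)*np.cos(.349),np.sin(.349)]);z=np.cross(x,b)
p0=np.array([.45706,.0681,.0503])
# top centre at z=.0735,on plane, y .0645
zt=.0735
Xp=p0[0]+(-(.0645-p0[1])*x[1]-(zt-p0[2])*x[2])/x[0]
top=np.array([Xp,.0645,zt]);print('top centre',top,'foot',top-.062*z)
tcp=top-.033*z
Rt=np.c_[b,x,-z]; print(np.linalg.det(Rt))
s=telemetry.get_state();R0=R.from_quat(s['ee_rot'],scalar_first=True)
rv=(R.from_matrix(Rt)*R0.inv()).as_rotvec()
print('tcp',tcp,'twist',rv/(2*np.pi))
pre=tcp+.08*z
print('pre',pre,(pre-s['position'])/.15,(tcp-s['position'])/.15, 'deg',np.degrees(np.linalg.norm(rv)))
E
```

```text
top 248 maxz [0.0769 0.081  0.0825 0.0838] y 0.006221984150172055 0.12292183374221267 [0.45013147 0.06469339 0.07625583]
base z -0.00016450646014143366
box 0.4502052921658575 0.10656949462740184
stamp [ 0.6638047  -0.1012839   0.07599193] [ 0.6646621  -0.09681739  0.07906927]
lotion [0.66847068 0.26055619 0.09845446] [0.6796719  0.28198027 0.15759084]
scene 270 maxz [0.0757 0.0792 0.0798 0.0802] y 0.0049314676157814485 0.12335118111398369 [0.44632996 0.06062294 0.07444311]
base z 0.00011527687300397216
box 0.45000642653902123 0.10324555561559878
stamp [ 0.66350794 -0.10490371  0.07408912] [ 0.66466358 -0.09863688  0.08170577]
lotion [0.66866045 0.25973781 0.08846571] [0.67743828 0.28001737 0.15342972]
top centre [0.44905344 0.0645     0.0735    ] foot [0.47003278 0.06756056 0.01523766]
1.0
tcp [0.46021987 0.06612901 0.0424894 ] twist [ 0.03748585 -0.04510237 -0.17291161]
pre [0.43314974 0.0621799  0.11766661] [ 1.65473128 -3.21208403 -0.58446629] [ 1.83519876 -3.18575667 -1.0856477 ] deg 65.73114921105268
```

```bash
python3 -m creep '{"slide":[[0.5,-1,0],[0.5,-1,0],[0.5,-1,0],[0.5,-1,0]],"twist":[[0,0,-0.0583],[0,0,-0.0583],[0,0,-0.0583],[0,0,-0.0583]],"fingers":[1,1,1,1]}' 20
python3 -m creep '{"slide":[[0.5,-1,0],[0.5,-1,0],[0.5,-1,0],[0.5,-1,0]],"twist":[[0,0,-0.0583],[0,0,-0.0583],[0,0,-0.0583],[0,0,-0.0583]],"fingers":[1,1,1,1]}' 
python3 -m creep '{"slide":[[0.5,-1,0],[0.5,-1,0],[0.5,-1,0],[0.5,-1,0]],"twist":[[0,0,-0.0583],[0,0,-0.0583],[0,0,-0.0583],[0,0,-0.0583]],"fingers":[1,1,1,1]}' 
python3 - <<'E'
from h import *
from scipy.spatial.transform import Rotation as R
s=telemetry.get_state();R0=R.from_quat(s['ee_rot'],scalar_first=True)
ps=np.radians(8.3);b=np.array([-np.sin(ps),np.cos(ps),0]);
x=np.array([np.cos(ps)*np.cos(.349),np.sin(ps)*np.cos(.349),np.sin(.349)]);z=np.cross(x,b)
Rt=np.c_[b,x,-z];rv=(R.from_matrix(Rt)*R0.inv()).as_rotvec()/(2*np.pi)
top=np.array([.447,.0645,.079]); tcp=top-.033*z; pre=tcp+.08*z
print(s['position'],s['clock'],s['width'],rv,(pre-s['position'])/.15,(tcp-pre)/.15)
d=grab('wrist','w1.png')
E
```

```text
clock: 0.55
position: [0.2608, 0.3904, 0.2057]
ee_rot: [0.001, 0.342, 0.94, -0.001]
contact_force: [-0.9, 0.4, -1.5]
width: 0.0854
clock: 0.95
position: [0.3362, 0.2408, 0.2059]
ee_rot: [0.001, 0.508, 0.862, -0.001]
contact_force: [-0.7, 0.7, 0.6]
width: 0.0854
clock: 1.35
position: [0.4119, 0.0907, 0.206]
ee_rot: [0.001, 0.656, 0.754, -0.0]
contact_force: [-0.7, 0.7, 0.4]
width: 0.0852
[0.41185689 0.09065385 0.20600561] 1.35 0.08521488477771548 [ 0.00815309 -0.05479244  0.00098591] [ 0.12826277 -0.18982633 -0.55225997] [ 0.18046748  0.02632736 -0.50118141]
```

View pics/w1.png

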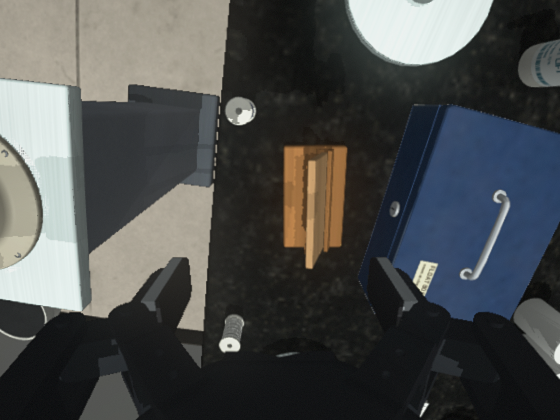

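The wrist view shows the divider's top edge running from (317,150) to (313,268), between the jaws' image columns. I'll measure it here too.

```bash
python3 - <<'E'
from h import *
d=load('wrist');P=cloud(d);X,Y,Z=P[...,0],P[...,1],P[...,2]
q=P[(X>.42)&(X<.49)&(Y>-.02)&(Y<.15)&(Z>.07)&(Z<.1)]
print(len(q),q.mean(0),np.percentile(q[:,2],[50,90,98]),cv2.minAreaRect(q[:,:2].astype(np.float32)))
# foreground table
t=P[(np.abs(Z)<.015)];print(np.median(t[:,2]))
for zz in [.066,.07,.074,.078]:
    s=q[(np.abs(q[:,2]-zz)<.002)]
    if len(s)>5: print(zz,len(s),s.mean(0),s[:,1].min(),s[:,1].max())
E
```

```text
1028 [0.44743568 0.06879602 0.07747412] [0.07806257 0.07950546 0.0802607 ] ((0.4485603868961334, 0.064957395195961), (0.01086068619042635, 0.11748350411653519), 8.168916702270508)
-0.0003266901007962786
0.07 54 [0.45190419 0.07477314 0.07092126] 0.012799143759922471 0.12336258542511025
0.074 108 [0.45072663 0.06981825 0.07423147] 0.006961395489444994 0.12306052885098194
0.078 833 [0.44670527 0.0681119  0.07820418] 0.006267313451630202 0.12323854143909041
```

```bash
python3 -m creep '{"slide":[[0.13,-0.19,-0.55],[0.13,-0.19,-0.55],[0.13,-0.19,-0.55],[0.13,-0.19,-0.55]],"twist":[[0.008,-0.055,0.001],[0.008,-0.055,0.001],[0.008,-0.055,0.001],[0.008,-0.055,0.001]],"fingers":[0,0,0,0]}' 
python3 -m creep '{"slide":[[0.06,0.009,-0.17],[0.12,0.018,-0.33],[0.18,0.026,-0.5],[0.18,0.026,-0.5],[0.18,0.026,-0.5]],"twist":[[0,0,0],[0,0,0],[0,0,0],[0,0,0],[0,0,0]],"fingers":[0,0,0,0,0]}' 
python3 - <<'E'
from h import *
d=grab('wrist','w2.png')
E
```

```text
clock: 1.8
position: [0.4183, 0.0665, 0.1168]
ee_rot: [0.107, 0.644, 0.747, 0.127]
contact_force: [-1.4, 0.1, 0.0]
width: 0.0427
clock: 2.3
position: [0.4574, 0.0704, 0.0489]
ee_rot: [0.113, 0.642, 0.747, 0.131]
contact_force: [0.0, -0.5, 0.2]
width: 0.0427
```

View pics/w2.png

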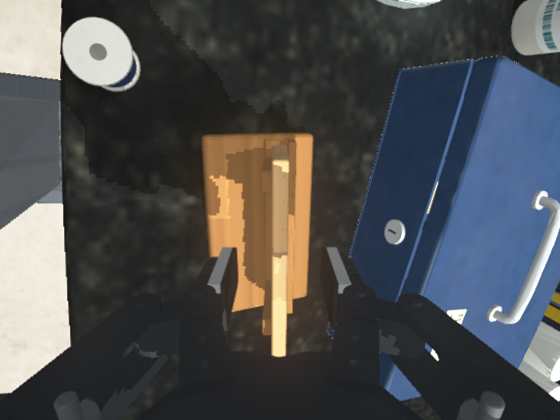

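The board top edge (column 280) is centred between the fingers. I'll close on it and lift along the board.

```bash
python3 -m creep '{"slide":[[0,0,0],[0,0,0],[0,0,0],[0,0,0],[0,0,0],[0,0,0]],"twist":[[0,0,0],[0,0,0],[0,0,0],[0,0,0],[0,0,0],[0,0,0]],"fingers":[-1,-1,-1,-1,-1,-1]}' 40
python3 - <<'E'
from h import *
s=telemetry.get_state();print(s['position'],s['ee_rot'],s['width'],s['contact_force'])
E
```

```text
clock: 2.95
position: [0.4573, 0.0699, 0.0499]
ee_rot: [0.115, 0.642, 0.746, 0.132]
contact_force: [-2.3, 1.1, 5.4]
width: 0.0061
[0.45731263 0.06987796 0.04987541] [0.1145727  0.64209627 0.7463683  0.13236254] 0.00605470531582769 [-2.28907262  1.06079764  5.38579267]
```

```bash
python3 -m creep '{"slide":[[-0.04,-0.006,0.11],[-0.1,-0.015,0.28],[-0.2,-0.029,0.56],[-0.27,-0.04,0.75],[-0.27,-0.04,0.75]],"twist":[[0,0,0],[0,0,0],[0,0,0],[0,0,0],[0,0,0]],"fingers":[-1,-1,-1,-1,-1]}' 
python3 - <<'E'
from h import *
s=telemetry.get_state();print(s['position'],s['ee_rot'],s['width'],s['contact_force'])
d=grab('wrist','w3.png');d=grab('scene','s3.png')
E
```

```text
clock: 3.45
position: [0.418, 0.0635, 0.1659]
ee_rot: [0.118, 0.641, 0.746, 0.134]
contact_force: [0.9, -0.4, -1.2]
width: 0.0059
[0.41801332 0.06347676 0.16592003] [0.11770285 0.64146627 0.74608453 0.134257  ] 0.005852272386373325 [ 0.8557373  -0.36232189 -1.21965982]
```

View pics/w3.png

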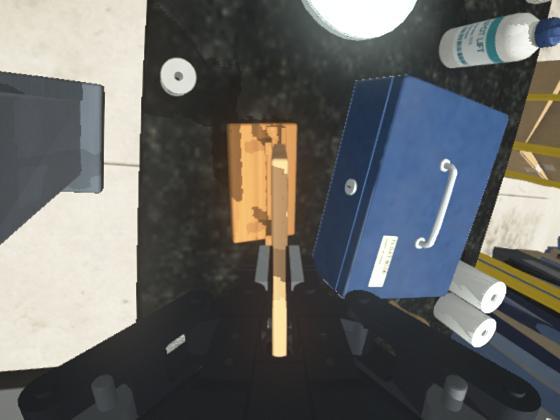

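View pics/s3.png

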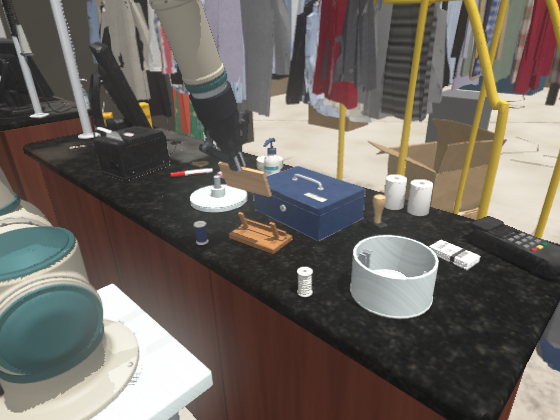

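```bash
cat >> h.py <<'E'
from scipy.spatial.transform import Rotation as R
def need(psi_deg,pos=None):
    s=telemetry.get_state();R0=R.from_quat(s['ee_rot'],scalar_first=True)
    ps=np.radians(psi_deg);Rt=np.array([[-np.sin(ps),np.cos(ps),0],[np.cos(ps),np.sin(ps),0],[0,0,-1]])
    rv=(R.from_matrix(Rt)*R0.inv()).as_rotvec()/(2*np.pi)
    print('t',s['clock'],'pos',s['position'].round(4),'F',s['contact_force'].round(1),'w',round(s['width'],4),'twist',rv.round(4), 'slide',None if pos is None else ((np.array(pos)-s['position'])/.15).round(3))
E
python3 -c "
from h import *
need(2,[.484,-.36,.25])"
```

```text
t 3.55 pos [0.4161 0.0637 0.1618] F [ 0.   0.6 -1.1] w 0.0061 twist [-0.0049  0.0557 -0.0182] slide [ 0.453 -2.825  0.588]
```

```bash
python3 -m creep '{"slide":[[0.15,-0.3,0.3],[0.15,-0.6,0.59],[0.15,-0.94,0.59],[0.15,-0.94,0.59]],"twist":[[-0.001,0.0139,-0.005],[-0.0025,0.0278,-0.009],[-0.0049,0.0557,-0.0182],[-0.0049,0.0557,-0.0182]],"fingers":[-1,-1,-1,-1]}' 
python3 -m creep '{"slide":[[0.05,-0.3,0],[0.1,-0.6,0],[0.15,-0.94,0]],"twist":[[0,0,0],[0,0,0],[0,0,0]],"fingers":[-1,-1,-1]}' 
python3 -m creep '{"slide":[[0.05,-0.3,0],[0.1,-0.6,0],[0.15,-0.94,0],[0.15,-0.94,0],[0.15,-0.94,0]],"twist":[[0,0,0],[0,0,0],[0,0,0],[0,0,0],[0,0,0]],"fingers":[-1,-1,-1,-1,-1]}' 
python3 - <<'E'
from h import *
need(2,[.484,-.253,.15])
d=grab('wrist','w4.png');d=grab('scene','s4.png')
E
```

```text
clock: 3.95
position: [0.4424, -0.081, 0.2494]
ee_rot: [-0.001, 0.696, 0.718, -0.002]
contact_force: [-0.6, 0.4, -1.9]
width: 0.0064
clock: 4.25
position: [0.4609, -0.2177, 0.2471]
ee_rot: [-0.003, 0.694, 0.72, -0.0]
contact_force: [0.7, 0.1, -0.1]
width: 0.0063
clock: 4.75
position: [0.4829, -0.3583, 0.2462]
ee_rot: [-0.004, 0.695, 0.719, -0.0]
contact_force: [-0.1, 0.1, -0.6]
width: 0.0063
t 4.75 pos [ 0.4829 -0.3583  0.2462] F [-0.1  0.1 -0.6] w 0.0063 twist [-0.0008 -0.0009  0.0003] slide [ 0.007  0.702 -0.641]
```

View pics/w4.png

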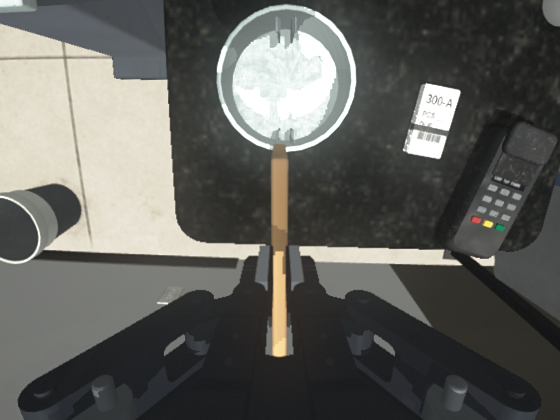

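View pics/s4.png

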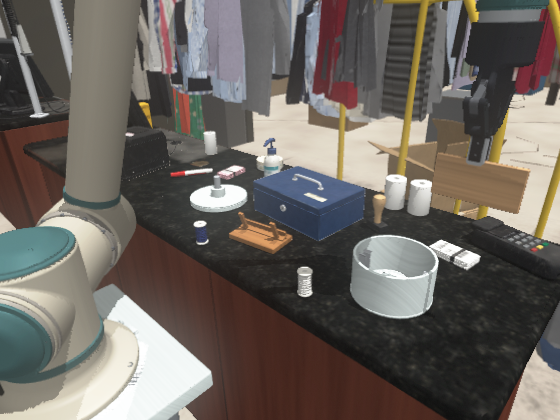

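The wrist view shows the tin centred at (287,78), with ribs at about (287,22) and (285,135). The board is held from (280,145) to (280,355). Next I'll measure the rim, the ribs and the held board.

```bash
python3 - <<'E'
from h import *
d=load('wrist');P=cloud(d);X,Y,Z=P[...,0],P[...,1],P[...,2]
def fit(q):
    A=np.c_[2*q[:,:2],np.ones(len(q))];b=(q[:,:2]**2).sum(1);s=np.linalg.lstsq(A,b,rcond=None)[0];return s[0],s[1],np.sqrt(s[2]+s[0]**2+s[1]**2)
m=(np.hypot(X-.484,Y+.253)<.08)&(Y>-.31)
q=P[m&(Z>.076)&(Z<.084)];print('rim',len(q),fit(q),q[:,2].mean(), cv2.minEnclosingCircle(q[:,:2].astype(np.float32)))
r=P[(np.hypot(X-.484,Y+.253)<.062)&(Z>.056)&(Z<.067)]
for side in (1,-1):
    s=r[(r[:,1]+.253)*side>0]; print(side,len(s))
    print(np.round(s[np.argsort(s[:,0])][::max(1,len(s)//25)],4).tolist())
dd=cv2.resize(d['img'][0:160,200:370],None,fx=4.6,fy=4.6,interpolation=cv2.INTER_CUBIC)[:600];cv2.imwrite('pics/tin4.png',dd[:, :782])
d=load('scene');P=cloud(d);X,Y,Z=P[...,0],P[...,1],P[...,2]
b=P[(X>.46)&(X<.51)&(Y>-.44)&(Y<-.27)&(Z>.19)&(Z<.31)]
hsv=None
print('board',len(b),b.min(0),b.max(0),np.percentile(b,[2,98],axis=0))
E
```

```text
rim 1937 (np.float64(0.4848342123440487), np.float64(-0.253810897946243), np.float64(0.06867615864631962)) 0.07953189365961867 ((0.48487380146980286, -0.25364336371421814), 0.07224606722593307)
1 122
[[0.4728, -0.1936, 0.0631], [0.4729, -0.1963, 0.0622], [0.473, -0.2003, 0.0632], [0.4731, -0.204, 0.0627], [0.4739, -0.1953, 0.0622], [0.474, -0.1994, 0.0635], [0.4741, -0.2037, 0.0568], [0.4748, -0.1939, 0.0607], [0.475, -0.1978, 0.0608], [0.4751, -0.2014, 0.0598], [0.4758, -0.1917, 0.0598], [0.4759, -0.1951, 0.0578], [0.4761, -0.1993, 0.0591], [0.4762, -0.2036, 0.0569], [0.4888, -0.2002, 0.0564], [0.4895, -0.1938, 0.0585], [0.4896, -0.1979, 0.0592], [0.4898, -0.2006, 0.0584], [0.4904, -0.1925, 0.0611], [0.4906, -0.1963, 0.0608], [0.4907, -0.2001, 0.0607], [0.4914, -0.1915, 0.061], [0.4915, -0.1958, 0.0627], [0.4917, -0.1996, 0.0628], [0.4919, -0.2033, 0.0621], [0.4924, -0.1951, 0.0639], [0.4926, -0.1988, 0.0634], [0.4928, -0.2028, 0.0642], [0.4935, -0.1939, 0.0632], [0.4936, -0.1978, 0.0636], [0.4938, -0.2003, 0.0621]]
-1 75
[[0.4751, -0.3067, 0.0635], [0.4762, -0.3067, 0.0626], [0.4764, -0.3099, 0.0642], [0.4765, -0.3132, 0.0646], [0.4774, -0.3067, 0.0622], [0.4775, -0.31, 0.0627], [0.4776, -0.3131, 0.0646], [0.4785, -0.3056, 0.0615], [0.4786, -0.3089, 0.0612], [0.4787, -0.3123, 0.061], [0.4796, -0.3057, 0.0587], [0.4797, -0.3091, 0.0584], [0.4798, -0.3125, 0.0584], [0.4931, -0.3051, 0.0615], [0.4932, -0.3074, 0.0606], [0.4934, -0.3108, 0.0594], [0.4935, -0.3121, 0.0571], [0.4943, -0.3072, 0.0623], [0.4944, -0.3094, 0.0623], [0.4946, -0.3129, 0.0608], [0.4953, -0.306, 0.0628], [0.4954, -0.3093, 0.0638], [0.4956, -0.3126, 0.0633], [0.4964, -0.306, 0.0631], [0.4967, -0.3105, 0.0623]]
board 4512 [ 0.46348744 -0.41987033  0.21508368] [ 0.49349345 -0.30228371  0.30996291] [[ 0.46580389 -0.41823723  0.21746355]
 [ 0.48464086 -0.30581696  0.30457566]]
```

View pics/tin4.png

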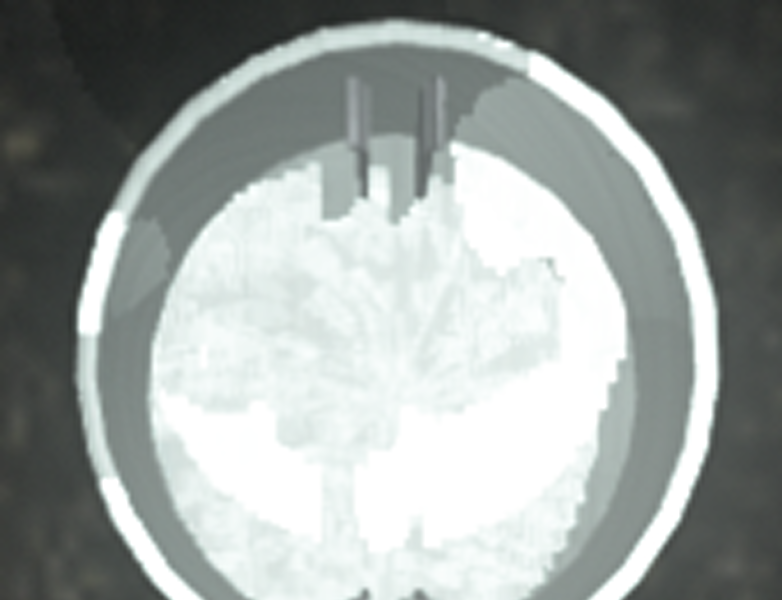

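```bash
python3 - <<'E'
from h import *
d=load('scene');P=cloud(d);X,Y,Z=P[...,0],P[...,1],P[...,2]
b=(X>.46)&(X<.51)&(Y>-.44)&(Y<-.27)&(Z>.19)&(Z<.31)
for y0 in np.arange(-.42,-.30,.01):
    s=P[b&(np.abs(Y-y0)<.003)];print(round(y0,3),len(s),s[:,2].min().round(4),s[:,2].max().round(4),np.median(s[:,0]).round(4))
cv2.imwrite('pics/s4b.png',cv2.resize(d['img'][120:230,410:550],None,fx=5,fy=5,interpolation=cv2.INTER_CUBIC))
E
```

```text
-0.42 147 0.2161 0.2768 0.4809
-0.41 239 0.2155 0.277 0.4802
-0.4 238 0.216 0.2773 0.4799
-0.39 227 0.2157 0.2769 0.4798
-0.38 214 0.2162 0.2774 0.4795
-0.37 294 0.2154 0.3098 0.4789
-0.36 294 0.2155 0.31 0.477
-0.35 251 0.216 0.31 0.4772
-0.34 191 0.2158 0.2777 0.4778
-0.33 180 0.2165 0.2776 0.4776
-0.32 179 0.2161 0.2775 0.4773
-0.31 168 0.2161 0.2775 0.4772
```

View pics/s4b.png

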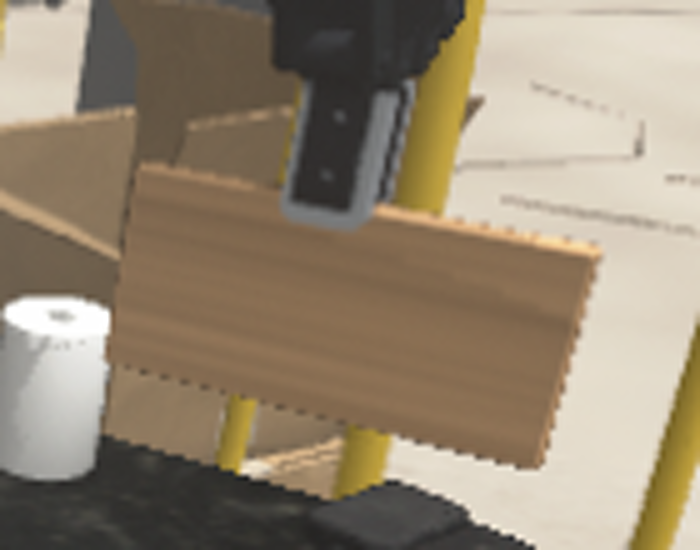

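```bash
python3 - <<'E'
from h import *
d=load('scene');P=cloud(d);X,Y,Z=P[...,0],P[...,1],P[...,2]
for v in range(148,212,3):
    p=P[v,476]; print(v,p.round(4),d['img'][v,476])
E
```

```text
148 [ 0.4657 -0.3577  0.2977] [47 47 50]
151 [ 0.4655 -0.3585  0.2938] [45 46 49]
154 [ 0.4636 -0.3599  0.2905] [55 55 57]
157 [ 0.4666 -0.3597  0.2856] [45 47 50]
160 [ 0.467  -0.3603  0.2815] [43 46 49]
163 [ 0.4733 -0.3592  0.2754] [122 121 120]
166 [ 0.4781 -0.3584  0.2696] [ 81 105 127]
169 [ 0.4785 -0.3591  0.2654] [ 75 101 125]
172 [ 0.4771 -0.3603  0.2617] [ 78 104 130]
175 [ 0.4776 -0.361   0.2574] [ 76 102 126]
178 [ 0.4791 -0.3613  0.2526] [ 79 106 133]
181 [ 0.4784 -0.3623  0.2487] [ 82 109 136]
184 [ 0.4779 -0.3632  0.2446] [ 84 111 138]
187 [ 0.4787 -0.3638  0.24  ] [ 80 109 135]
190 [ 0.479  -0.3645  0.2356] [ 80 107 132]
193 [ 0.4782 -0.3656  0.2316] [ 86 115 143]
196 [ 0.4787 -0.3662  0.2271] [ 83 110 137]
199 [ 0.4792 -0.3669  0.2225] [ 82 110 136]
202 [ 0.4776 -0.3682  0.2188] [ 78 105 131]
205 [ 2.0262  0.0726 -0.4686] [ 87 110 127]
208 [ 2.0631  0.08   -0.502 ] [133 174 207]
211 [ 2.0486  0.0726 -0.5125] [131 169 199]
```

```bash
python3 - <<'E'
from h import *
d=load('wrist');P=cloud(d)
for v in range(236,320,6):
    print(v,[P[v,u].round(4).tolist() for u in (262,268,280,297)])
cv2.imwrite('pics/w4b.png',cv2.resize(d['img'][220:380,190:370],None,fx=3.7,fy=3.7,interpolation=cv2.INTER_CUBIC))
E
```

```text
236 [[0.4594, -0.4602, 0.0007], [0.4682, -0.4604, -0.0004], [0.4826, -0.3414, 0.2762], [0.5106, -0.4587, 0.0]]
242 [[0.4595, -0.4703, -0.0005], [0.4684, -0.4697, 0.0002], [0.4828, -0.3446, 0.2762], [0.5111, -0.4685, -0.0005]]
248 [[0.4741, -0.347, 0.2785], [0.477, -0.3474, 0.2775], [0.4829, -0.3484, 0.275], [0.4911, -0.3466, 0.2782]]
254 [[0.4745, -0.3469, 0.2852], [0.4773, -0.3464, 0.286], [0.483, -0.351, 0.2764], [0.4908, -0.3463, 0.2853]]
260 [[0.4748, -0.3467, 0.2915], [0.4775, -0.3468, 0.2912], [0.4831, -0.354, 0.277], [0.4904, -0.346, 0.2918]]
266 [[0.4752, -0.3465, 0.2973], [0.4778, -0.3465, 0.2972], [0.4832, -0.358, 0.2758], [0.4902, -0.3462, 0.2969]]
272 [[0.4754, -0.3471, 0.3014], [0.478, -0.3464, 0.3025], [0.4833, -0.3611, 0.2763], [0.49, -0.3466, 0.3013]]
278 [[0.4757, -0.347, 0.3063], [0.4781, -0.3469, 0.3063], [0.4835, -0.3653, 0.2752], [0.4897, -0.3463, 0.3067]]
284 [[0.4761, -0.346, 0.3124], [0.4783, -0.3471, 0.3104], [0.4836, -0.3684, 0.2759], [0.4893, -0.3452, 0.3129]]
290 [[0.4763, -0.3457, 0.3168], [0.4783, -0.3509, 0.3087], [0.4837, -0.3716, 0.2764], [0.4892, -0.3456, 0.3163]]
296 [[0.4765, -0.3461, 0.32], [0.4784, -0.3532, 0.3094], [0.4838, -0.3758, 0.2756], [0.489, -0.3453, 0.3206]]
302 [[0.4767, -0.3464, 0.3233], [0.4784, -0.3561, 0.3092], [0.4839, -0.3788, 0.2765], [0.4888, -0.3449, 0.3247]]
308 [[0.4769, -0.3462, 0.3269], [0.4785, -0.3594, 0.3086], [nan, nan, nan], [0.4887, -0.3462, 0.3262]]
314 [[0.4771, -0.3463, 0.3299], [0.4785, -0.3627, 0.3082], [0.4842, -0.3863, 0.2766], [0.4885, -0.3458, 0.33]]
```

View pics/w4b.png

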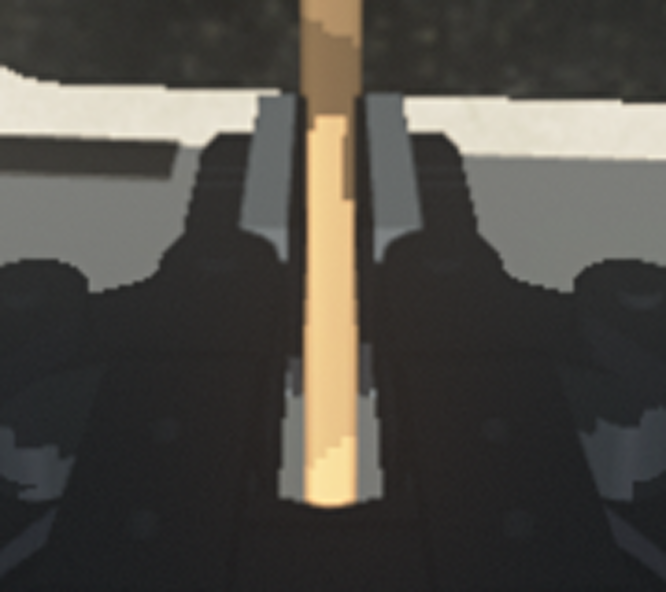

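```bash
python3 - <<'E'
from h import *
d=load('wrist');P=cloud(d);T=d['world_from_camera']
s=telemetry.get_state();Rt=R.from_quat(s['ee_rot'],scalar_first=True).as_matrix()
print('cam in tool',Rt.T@(T[:3,3]-s['position']), 'z axis', Rt.T@T[:3,2])
Q=(P-s['position'])@Rt
m=(np.abs(Q[...,0])<.03)&(np.abs(Q[...,1])<.06)&(Q[...,2]>-.09)&(Q[...,2]<.01)
img=d['img'].astype(int);dark=(img.max(-1)-img.min(-1)<25)
for lo in np.arange(-.09,.0,.005):
    q=Q[m&dark&(Q[...,2]>lo)&(Q[...,2]<=lo+.005)]
    print(round(lo,3),len(q), q[:,1].min().round(4) if len(q) else '', q[:,1].max().round(4) if len(q) else '',np.abs(q[:,1]).min().round(4) if len(q) else '', q[:,0].min().round(4) if len(q) else '',q[:,0].max().round(4) if len(q) else '')
E
```

```text
cam in tool [ 7.48265358e-02  1.79148646e-05 -1.66448150e-01] z axis [-0.29672513 -0.00318137  0.95495763]
-0.09 2319 -0.0478 0.0472 0.0052 -0.0122 0.0162
-0.085 3323 -0.045 0.0439 0.005 -0.0122 0.0124
-0.08 3043 -0.0409 0.041 0.0048 -0.0117 0.0132
-0.075 1642 -0.0375 0.0372 0.0044 -0.0126 0.0133
-0.07 855 -0.0335 0.0332 0.0041 -0.0105 0.0133
-0.065 587 -0.0222 0.0201 0.0027 -0.0119 0.012
-0.06 252 -0.0169 0.016 0.0025 -0.0109 0.0109
-0.055 390 -0.0169 0.0162 0.0025 0.0014 0.011
-0.05 336 -0.0171 0.0162 0.0026 0.0052 0.011
-0.045 302 -0.017 0.0162 0.0027 0.0052 0.0108
-0.04 266 -0.017 0.0161 0.0028 -0.0054 0.0107
-0.035 210 -0.0167 0.0154 0.0029 0.0052 0.0103
-0.03 57 -0.0103 0.0089 0.003 0.009 0.0103
-0.025 0     
-0.02 0     
-0.015 0     
-0.01 0     
-0.005 0
```

```bash
python3 - <<'E'
from h import *
# w now vs. start: initial image 'wrist0' depth overwritten; use current only: render tip rows in start image
im=cv2.imread('pics/wrist0.png');print([ (v,im[v,180].tolist()) for v in range(250,300,6)])
# project tool-frame points at half opening to px for w0 (width .085) and w2 (.043)
d=load('wrist');T=d['world_from_camera']
s=telemetry.get_state();Rt=R.from_quat(s['ee_rot'],scalar_first=True).as_matrix()
C=np.eye(4);C[:3,:3]=Rt.T@T[:3,:3];C[:3,3]=Rt.T@(T[:3,3]-s['position']);Ci=np.linalg.inv(C)
for hw in (.0427,.0214,.003):
  for tz in (0,-.013,-.028,-.041,-.054):
    for x in (.011,):
      p=Ci@np.array([x,-hw,tz,1]);uv=cv2.projectPoints(p[:3].reshape(1,3),np.zeros(3),np.zeros(3),K(d),np.array(d['dist']))[0].ravel()
      print(hw,tz,x,uv.round(0))
E
```

```text
[(250, [40, 49, 74]), (256, [44, 52, 76]), (262, [47, 48, 49]), (268, [35, 36, 38]), (274, [32, 34, 35]), (280, [32, 31, 33]), (286, [32, 32, 34]), (292, [30, 30, 31]), (298, [29, 28, 29])]
0.0427 0 0.011 [207. 223.]
0.0427 -0.013 0.011 [201. 232.]
0.0427 -0.028 0.011 [194. 243.]
0.0427 -0.041 0.011 [186. 255.]
0.0427 -0.054 0.011 [177. 270.]
0.0214 0 0.011 [243. 223.]
0.0214 -0.013 0.011 [240. 232.]
0.0214 -0.028 0.011 [237. 243.]
0.0214 -0.041 0.011 [233. 255.]
0.0214 -0.054 0.011 [228. 270.]
0.003 0 0.011 [275. 223.]
0.003 -0.013 0.011 [274. 232.]
0.003 -0.028 0.011 [274. 243.]
0.003 -0.041 0.011 [273. 255.]
0.003 -0.054 0.011 [273. 270.]
```

```bash
python3 - <<'E'
import cv2
a=cv2.imread('pics/wrist0.png')[230:360,90:470];b=cv2.imread('pics/w2.png')[230:360,90:470]
cv2.imwrite('pics/cmp.png',cv2.resize(cv2.vconcat([a,b]),None,fx=2,fy=2))
E
```

```text
(no output)
```

View pics/cmp.png

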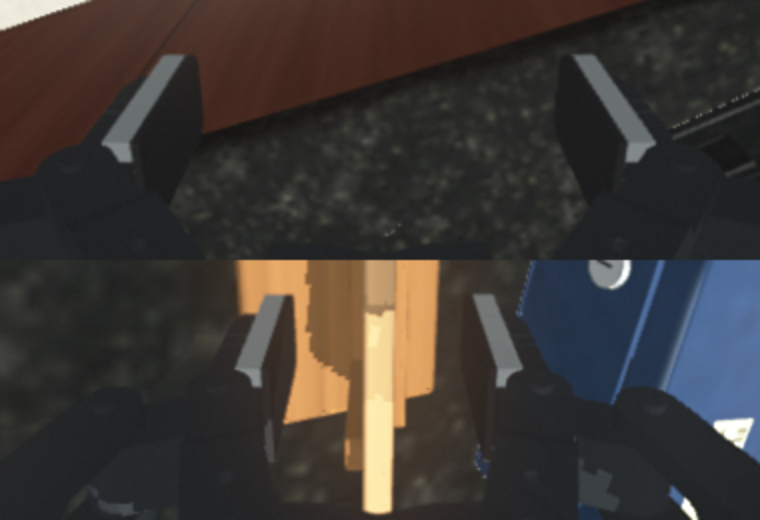

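The depth clouds show the real fingertips ending about 28 mm short of the reported TCP, in both the scene and wrist views. The board is therefore held only by its top ~4 mm, but it is level. I'll use this offset from here on, including for the knob and collar grasps. The slot's flare guides the board, so I'll insert gently.

```bash
python3 -m creep '{"slide":[[0.009,0.2,-0.2],[0.009,0.4,-0.4],[0.009,0.6,-0.6],[0.009,0.715,-0.64],[0.009,0.715,-0.64],[0.009,0.715,-0.64]],"twist":[[0,0,0],[-0.0008,-0.0009,0],[-0.0008,-0.0009,0],[-0.0008,-0.0009,0],[-0.0008,-0.0009,0],[-0.0008,-0.0009,0]],"fingers":[-1,-1,-1,-1,-1,-1]}' 
python3 - <<'E'
from h import *
need(1.8,[.4843,-.251,.08])
d=grab('wrist','w5.png');s5=grab('scene','s5.png')
P=cloud(d);X,Y,Z=P[...,0],P[...,1],P[...,2]
q=P[(X>.47)&(X<.5)&(Y>-.33)&(Y<-.17)&(Z>.172)&(Z<.19)]
print(len(q),cv2.minAreaRect(q[:,:2].astype(np.float32)),np.median(q[:,2]))
P=cloud(s5);X,Y,Z=P[...,0],P[...,1],P[...,2]
q=P[(X>.46)&(X<.5)&(Y>-.33)&(Y<-.17)&(Z>.1)&(Z<.176)]
print(np.percentile(q,[1,50,99],axis=0).round(4))
m=P[(np.abs(Y+.253)<.05)&(X>.46)&(X<.5)&(Z>.12)&(Z<.16)];print(np.median(m,axis=0))
E
```

```text
clock: 5.45
position: [0.486, -0.2508, 0.1552]
ee_rot: [0.005, 0.694, 0.72, -0.0]
contact_force: [-0.3, -0.2, -0.1]
width: 0.0062
t 5.45 pos [ 0.486  -0.2508  0.1552] F [-0.3 -0.2 -0.1] w 0.0062 twist [ 0.0011  0.001  -0.0008] slide [-0.012 -0.001 -0.501]
3107 ((0.483913391828537, -0.2513927221298218), (0.11115608364343643, 0.02885587327182293), 82.11441802978516) 0.18533647611324336
[[ 0.4784 -0.3144  0.1251]
 [ 0.4825 -0.2609  0.1511]
 [ 0.4877 -0.1981  0.1755]]
[ 0.48235566 -0.25563604  0.14252787]
```

View pics/w5.png

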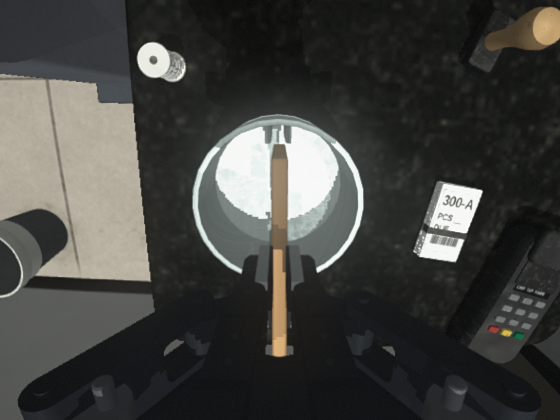

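```bash
cat > bd.py <<'E'
from h import *
def plane(q):
    c=np.median(q,axis=0);k=np.ones(len(q),bool)
    for _ in range(5):
        c=q[k].mean(0);v=np.linalg.svd(q[k]-c,full_matrices=False)[2][2];k=np.abs((q-c)@v)<.002
    if v[0]<0:v=-v
    return c,v,k.sum()
def board(zt,yc=-.254,xc=.485):
    need(1.8,[.4846,-.251,.08])
    s5=optics.get_image('scene');P=cloud(s5);X,Y,Z=P[...,0],P[...,1],P[...,2]
    q=P[(abs(X-xc)<.02)&(abs(Y-yc)<.055)&(Z>max(.09,zt-.06))&(Z<zt-.006)]
    c,v,n=plane(q);x=c[0]-((yc-c[1])*v[1]+(.12-c[2])*v[2])/v[0]
    print('scene front face n',n,v.round(4),'yaw',np.degrees(np.arctan2(v[1],v[0])).round(2),'mid x at yc',(x+.004).round(4))
    d=optics.get_image('wrist');np.savez('last_wrist.npz',**{k:np.array(v) for k,v in d.items()});P=cloud(d);X,Y,Z=P[...,0],P[...,1],P[...,2]
    q=P[(abs(X-xc)<.02)&(abs(Y-yc)<.07)&(abs(Z-zt)<.0035)];img=d['img']
    r=cv2.minAreaRect(q[:,:2].astype(np.float32));print('wrist top edge',len(q),r)
    print('rows:',[(y0,q[abs(q[:,1]-y0)<.005][:,0].mean().round(4)) for y0 in (yc+.05,yc+.03,yc-.03,yc-.05)])
E
python3 -c "
from bd import *
board(.186)"
```

```text
t 5.55 pos [ 0.4862 -0.252   0.1554] F [-0.3  0.   0.7] w 0.006 twist [ 0.0012  0.0011 -0.0005] slide [-0.011  0.007 -0.502]
scene front face n 1743 [0.9991 0.0425 0.0066] yaw 2.43 mid x at yc 0.4862
wrist top edge 3039 ((0.4836830794811249, -0.25226283073425293), (0.11037202924489975, 0.03006310760974884), 81.61842346191406)
rows: [(-0.20400000000000001, np.float64(0.4836)), (-0.224, np.float64(0.4843)), (-0.28400000000000003, np.float64(0.4863)), (-0.304, np.float64(0.4872))]
```

```bash
python3 -m creep '{"slide":[[-0.008,0.004,-0.1],[-0.008,0.004,-0.25],[-0.008,0.004,-0.35],[-0.008,0.004,-0.38],[-0.008,0.004,-0.4],[-0.008,0.004,-0.4]],"twist":[[0.001,0.001,0],[0.001,0.001,0],[0.001,0.001,0],[0.001,0.001,0],[0.001,0.001,0],[0.001,0.001,0]],"fingers":[-1,-1,-1,-1,-1,-1]}' 
python3 -c "
from bd import *
board(.126)"
python3 -m creep '{"slide":[[0,0,-0.03],[0,0,-0.06],[0,0,-0.09],[0,0,-0.12],[0,0,-0.15],[0,0,-0.15]],"twist":[[0,0,0],[0,0,0],[0,0,0],[0,0,0],[0,0,0],[0,0,0]],"fingers":[-1,-1,-1,-1,-1,-1]}' 
python3 -c "
from bd import *
board(.105)"
```

```text
clock: 6.25
position: [0.4836, -0.2501, 0.0934]
ee_rot: [-0.002, 0.695, 0.719, -0.0]
contact_force: [-0.1, 0.4, -1.0]
width: 0.0067
t 6.25 pos [ 0.4836 -0.2501  0.0934] F [-0.1  0.4 -1. ] w 0.0067 twist [-0.0003 -0.0004 -0.0005] slide [ 0.006 -0.006 -0.089]
scene front face n 863 [ 9.991e-01  4.240e-02 -5.000e-04] yaw 2.43 mid x at yc 0.4835
wrist top edge 3058 ((0.4818900525569916, -0.25069719552993774), (0.10996133834123611, 0.030806804075837135), 81.29627227783203)
rows: [(-0.20400000000000001, np.float64(0.4819)), (-0.224, np.float64(0.4824)), (-0.28400000000000003, np.float64(0.4845)), (-0.304, np.float64(0.4854))]
clock: 6.95
position: [0.4833, -0.2496, 0.0702]
ee_rot: [-0.002, 0.695, 0.719, -0.0]
contact_force: [1.0, 0.3, -0.8]
width: 0.006
t 6.95 pos [ 0.4833 -0.2496  0.0702] F [ 1.   0.3 -0.8] w 0.006 twist [-0.0004 -0.0005 -0.0005] slide [ 0.009 -0.01   0.065]
scene front face n 229 [9.988e-01 4.850e-02 7.000e-04] yaw 2.78 mid x at yc 0.4832
wrist top edge 632 ((0.4815209209918976, -0.24800224602222443), (0.10331659018993378, 0.031348858028650284), 77.87545776367188)
rows: [(-0.20400000000000001, np.float64(0.4814)), (-0.224, np.float64(0.4819)), (-0.28400000000000003, np.float64(0.4849)), (-0.304, np.float64(0.4837))]
```

```bash
python3 -m creep '{"slide":[[0.007,0,-0.04],[0.007,0,-0.08],[0.007,0,-0.12],[0.007,0,-0.16],[0.007,0,-0.19],[0.007,0,-0.19]],"twist":[[0,0,0],[0,0,0],[0,0,0],[0,0,0],[0,0,0],[0,0,0]],"fingers":[-1,-1,-1,-1,-1,-1]}' 
python3 -c "
from h import *
need(1.8)
grab('wrist','w6.png');grab('scene','s6.png')"
```

```text
clock: 7.65
position: [0.484, -0.2494, 0.0416]
ee_rot: [-0.002, 0.695, 0.719, -0.0]
contact_force: [0.5, -0.6, -0.8]
width: 0.0063
t 7.65 pos [ 0.484  -0.2494  0.0416] F [ 0.5 -0.6 -0.8] w 0.0063 twist [-0.0005 -0.0006 -0.0005] slide None
```

View pics/w6.png

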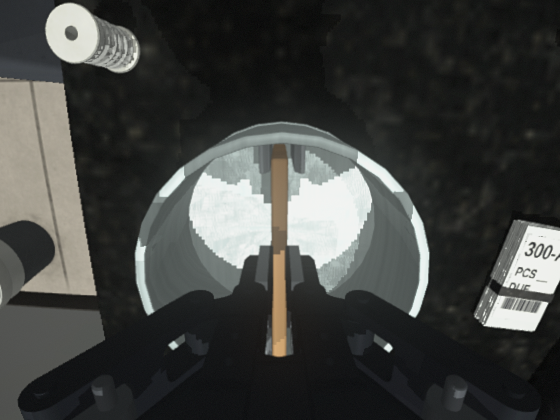

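View pics/s6.png

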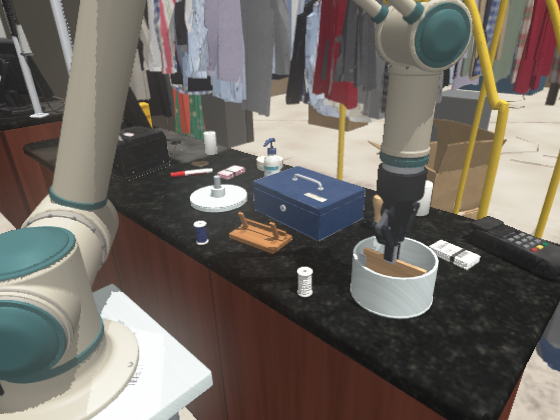

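```bash
python3 -m creep '{"slide":[[0,0,-0.01],[0,0,-0.02],[0,0,-0.03],[0,0,-0.035],[0,0,-0.04],[0,0,-0.04]],"twist":[[0,0,0],[0,0,0],[0,0,0],[0,0,0],[0,0,0],[0,0,0]],"fingers":[-1,-1,-1,-1,-1,-1]}' 
python3 -m creep '{"slide":[[0,0,-0.005],[0,0,-0.01],[0,0,-0.01]],"twist":[[0,0,0],[0,0,0],[0,0,0]],"fingers":[-1,-1,-1]}' 
```

```text
clock: 8.35
position: [0.4846, -0.2497, 0.0364]
ee_rot: [-0.002, 0.695, 0.719, -0.0]
contact_force: [0.1, -0.2, -0.3]
width: 0.0063
clock: 8.65
position: [0.4851, -0.2499, 0.0358]
ee_rot: [-0.001, 0.695, 0.719, 0.0]
contact_force: [-0.1, 2.0, 4.9]
width: 0.0063
```

```bash
python3 -m creep '{"slide":[[0,0,0],[0,0,0],[0,0,0],[0,0,0],[0,0,0.1],[0,0,0.3],[0,0,0.6],[0,0,0.9],[0,0,0.9]],"twist":[[0,0,0],[0,0,0],[0,0,0],[0,0,0],[0,0,0],[0,0,0],[0,0,0],[0,0,0],[0,0,0]],"fingers":[-0.4,-0.4,-0.4,-0.4,-0.4,-0.4,-0.4,-0.4,-0.4]}' 
python3 - <<'E'
from h import *
need(1.8)
d=grab('wrist','w7.png');e=grab('scene','s7.png')
for d in (d,e):
    P=cloud(d);X,Y,Z=P[...,0],P[...,1],P[...,2]
    q=P[(np.hypot(X-.4846,Y+.2538)<.062)&(abs(X-.4846+(Y+.2538)*.0315)<.008)&(Z>.055)&(Z<.085)&(abs(Y+.2538)<.045)]
    print(len(q),np.percentile(q[:,2],[5,50,95]),[(q[abs(q[:,1]-y)<.008].mean(0).round(4)) for y in (-.22,-.254,-.29)])
E
```

```text
clock: 9.55
position: [0.4884, -0.2524, 0.1765]
ee_rot: [0.005, 0.695, 0.719, 0.001]
contact_force: [0.5, -0.0, 0.6]
width: 0.0258
t 9.55 pos [ 0.4884 -0.2524  0.1765] F [ 0.5 -0.   0.6] w 0.0258 twist [ 0.0009  0.0014 -0.0005] slide None
826 [0.06467341 0.0659415  0.0672181 ] [array([ 0.4831, -0.2199,  0.066 ]), array([ 0.4842, -0.2539,  0.066 ]), array([ 0.4853, -0.29  ,  0.0658])]
382 [0.05551835 0.06291742 0.06693041] [array([ 0.4801, -0.2198,  0.0621]), array([ 0.4822, -0.2541,  0.0624]), array([ 0.4831, -0.29  ,  0.0624])]
```

View pics/w7.png

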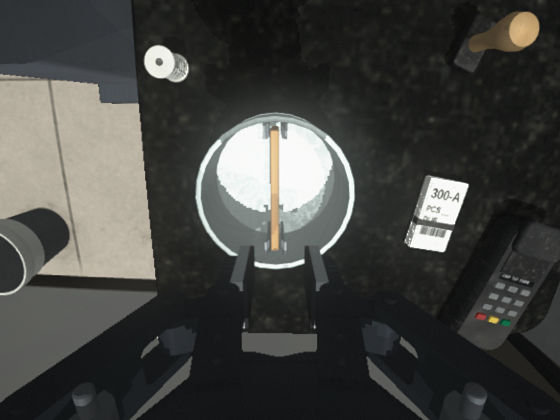

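The divider's top is at 66 mm, it sits in both ribs, and it has been released, so it is fully down. Next I'll transit to a spot beside the lids for a wrist look.

```bash
python3 -m creep '{"slide":[[0.05,0.1,0.3],[0.09,0.4,0.5],[0.09,0.7,0.5],[0.09,1,0.5]],"twist":[[0.0009,0.0014,0],[0.0009,0.0014,0],[0.0009,0.0014,0],[0.0009,0.0014,0]],"fingers":[0.2,0.2,0.2,0.2]}' 20
python3 -m creep '{"slide":[[0.03,0.33,0],[0.06,0.66,0],[0.09,1,0]],"twist":[[0,0,0],[0,0,0],[0,0,0]],"fingers":[0.2,0.2,0.2]}' 
python3 -m creep '{"slide":[[0.03,0.33,0],[0.06,0.66,0],[0.09,1,0],[0.09,1,0],[0.09,1,0],[0.09,1,0]],"twist":[[0,0,0],[0,0,0],[0,0,0],[0,0,0],[0,0,0],[0,0,0]],"fingers":[0.2,0.2,0.2,0.2,0.2,0.2]}' 
python3 - <<'E'
from h import *
need(1.8,[.53,.313,.1])
d=grab('wrist','w8.png')
P=cloud(d);X,Y,Z=P[...,0],P[...,1],P[...,2]
def fit(q):
    A=np.c_[2*q[:,:2],np.ones(len(q))];b=(q[:,:2]**2).sum(1);s=np.linalg.lstsq(A,b,rcond=None)[0];return s[0].round(4),s[1].round(4),np.sqrt(s[2]+s[0]**2+s[1]**2).round(4)
r=np.hypot(X-.5306,Y-.3128)
for nm,lo,hi,rr in [('plate',.012,.024,.085),('collar',.036,.048,.03),('knob',.068,.082,.02)]:
    q=P[(r<rr)&(Z>lo)&(Z<hi)]
    print(nm,len(q),fit(q),cv2.minEnclosingCircle(q[:,:2].astype(np.float32)),np.median(q[:,2]))
E
```

```text
clock: 10.05
position: [0.4978, -0.0982, 0.2442]
ee_rot: [-0.007, 0.695, 0.719, -0.001]
contact_force: [0.7, -0.5, -0.3]
width: 0.0514
clock: 10.35
position: [0.5102, 0.0509, 0.243]
ee_rot: [-0.008, 0.695, 0.719, -0.002]
contact_force: [0.5, 0.6, 0.5]
width: 0.0513
clock: 10.95
position: [0.5243, 0.1978, 0.2436]
ee_rot: [-0.007, 0.695, 0.719, -0.003]
contact_force: [-0.9, 0.2, -0.0]
width: 0.0513
t 10.95 pos [0.5243 0.1978 0.2436] F [-0.9  0.2 -0. ] w 0.0513 twist [-0.001  -0.0022 -0.0004] slide [ 0.038  0.768 -0.957]
plate 13179 (np.float64(0.5299), np.float64(0.313), np.float64(0.0576)) ((0.5300194025039673, 0.3124852478504181), 0.0798669159412384) 0.017981102701457086
collar 661 (np.float64(0.5296), np.float64(0.3125), np.float64(0.0162)) ((0.5293283462524414, 0.3125525414943695), 0.02025856263935566) 0.041861276491079846
knob 257 (np.float64(0.5297), np.float64(0.3119), np.float64(0.0064)) ((0.5298545360565186, 0.312129408121109), 0.009290316142141819) 0.0738337140553087
```

View pics/w8.png

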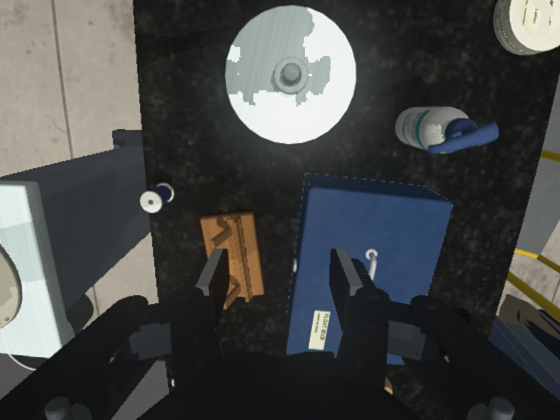

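```bash
python3 -m creep '{"slide":[[0.037,0.25,-0.2],[0.037,0.5,-0.4],[0.037,0.763,-0.6],[0.037,0.763,-0.9],[0.037,0.763,-0.95],[0.037,0.763,-0.95],[0.037,0.763,-0.95]],"twist":[[-0.001,-0.0022,0],[-0.001,-0.0022,0],[-0.001,-0.0022,0],[-0.001,-0.0022,0],[-0.001,-0.0022,0],[-0.001,-0.0022,0],[-0.001,-0.0022,0]],"fingers":[0.2,0.2,0.2,0.2,0.2,0.2,0.2]}' 
python3 - <<'E'
from h import *
need(1.8,[.5298,.3122,.019])
d=grab('wrist','w9.png');grab('scene','s9.png');need(1.8,[.5298,.3122,.019])
E
```

```text
clock: 11.7
position: [0.5322, 0.3125, 0.1045]
ee_rot: [0.001, 0.695, 0.719, 0.003]
contact_force: [-0.5, 1.2, 0.5]
width: 0.0514
t 11.7 pos [0.5322 0.3125 0.1045] F [-0.5  1.2  0.5] w 0.0514 twist [-0.0004  0.0009 -0.0002] slide [-0.016 -0.002 -0.57 ]
t 11.8 pos [0.5326 0.3131 0.1052] F [ 0.6  0.6 -1.1] w 0.0514 twist [-0.0005  0.0011 -0.0003] slide [-0.018 -0.006 -0.575]
```

View pics/w9.png

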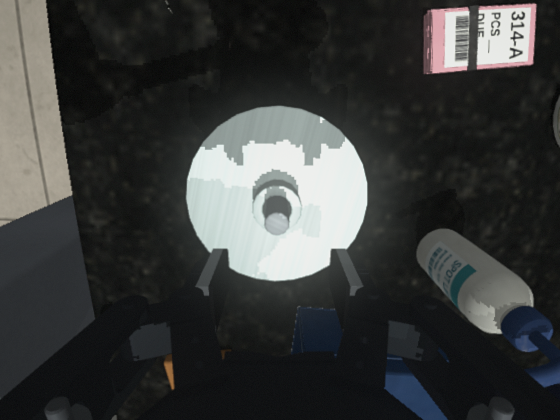

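```bash
python3 -m creep '{"slide":[[-0.016,-0.004,-0.15],[-0.016,-0.004,-0.3],[-0.016,-0.004,-0.4],[-0.016,-0.004,-0.45],[-0.016,-0.004,-0.48],[-0.016,-0.004,-0.48],[-0.016,-0.004,-0.48]],"twist":[[0,0.001,0],[0,0.001,0],[0,0.001,0],[0,0.001,0],[0,0.001,0],[0,0.001,0],[0,0.001,0]],"fingers":[0.2,0.2,0.1,0,0,0,0]}' 
python3 - <<'E'
from h import *
need(1.8,[.5298,.3122,.019])
d=grab('wrist','w10.png');e=grab('scene','s10.png');need(1.8,[.5298,.3122,.019])
cv2.imwrite('pics/s10b.png',cv2.resize(e['img'][120:230,160:290],None,fx=5,fy=5))
s=telemetry.get_state();Rt=R.from_quat(s['ee_rot'],scalar_first=True).as_matrix()
P=cloud(d);Q=(P-s['position'])@Rt
k=(np.hypot(P[...,0]-.53,P[...,1]-.312)<.014)&(abs(P[...,2]-.0735)<.003);q=P[k];print('knob',len(q),cv2.minEnclosingCircle(q[:,:2].astype(np.float32)))
m=(np.abs(Q[...,0])<.0125)&(np.abs(Q[...,1])<.04)&(np.abs(Q[...,1])>.015)&(Q[...,2]>-.06)&(P[...,2]>.05)
q=Q[m];print('tips tool z max',np.percentile(q[:,2],99.5),'inner',q[q[:,1]>0][:,1].min(),q[q[:,1]<0][:,1].max(), 'world zmin',P[m][:,2].min())
E
```

```text
clock: 12.5
position: [0.529, 0.3131, 0.0316]
ee_rot: [-0.001, 0.695, 0.719, 0.0]
contact_force: [0.7, -0.1, -0.2]
width: 0.0427
t 12.5 pos [0.529  0.3131 0.0316] F [ 0.7 -0.1 -0.2] w 0.0427 twist [-0.0003 -0.0003 -0.0005] slide [ 0.005 -0.006 -0.084]
t 12.6 pos [0.5289 0.3132 0.0315] F [-0.   0.2 -0.9] w 0.0431 twist [-0.0003 -0.0003 -0.0005] slide [ 0.006 -0.006 -0.083]
knob 1039 ((0.530326247215271, 0.312691867351532), 0.009467110969126225)
tips tool z max -0.027939511597093833 inner 0.02068316448598881 -0.021078209494022327 world zmin 0.056951426809492306
```

View pics/w10.png

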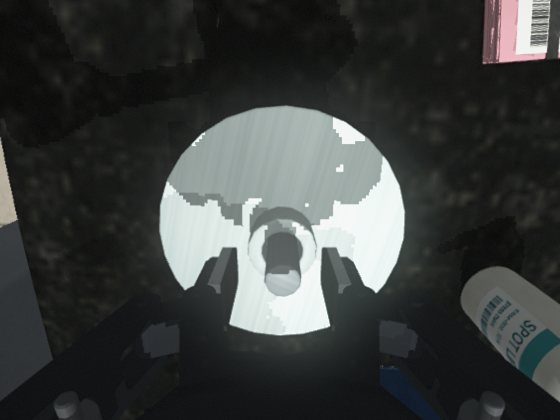

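View pics/s10b.png

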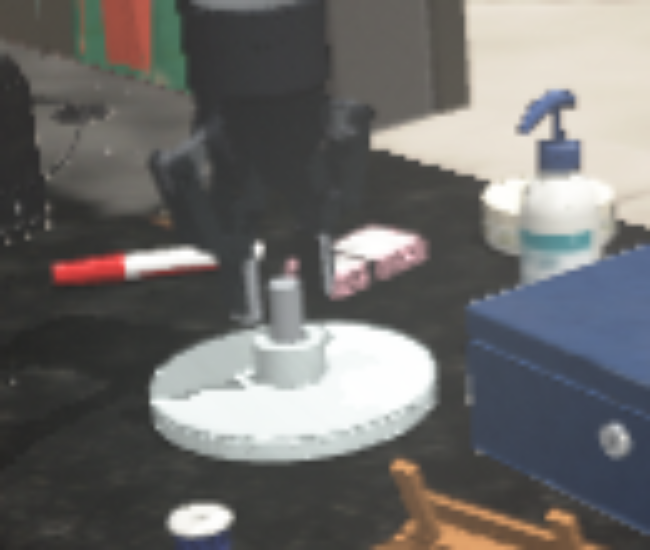

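```bash
python3 -m creep '{"slide":[[0.008,-0.004,-0.03],[0.008,-0.004,-0.06],[0.008,-0.004,-0.08],[0.008,-0.004,-0.08]],"twist":[[0,0,0],[0,0,0],[0,0,0],[0,0,0]],"fingers":[0,0,0,0]}' 
python3 - <<'E'
from h import *
e=grab('scene','s11.png');need(1.8)
cv2.imwrite('pics/s11b.png',cv2.resize(e['img'][140:220,170:270],None,fx=6,fy=6))
E
```

```text
clock: 13.0
position: [0.5288, 0.312, 0.0177]
ee_rot: [-0.002, 0.695, 0.719, -0.002]
contact_force: [-0.3, 0.5, 0.2]
width: 0.0426
t 13.05 pos [0.529  0.3121 0.018 ] F [ 0.6 -1.2  0.5] w 0.0426 twist [-0.0001 -0.0007 -0.0005] slide None
```

View pics/s11b.png

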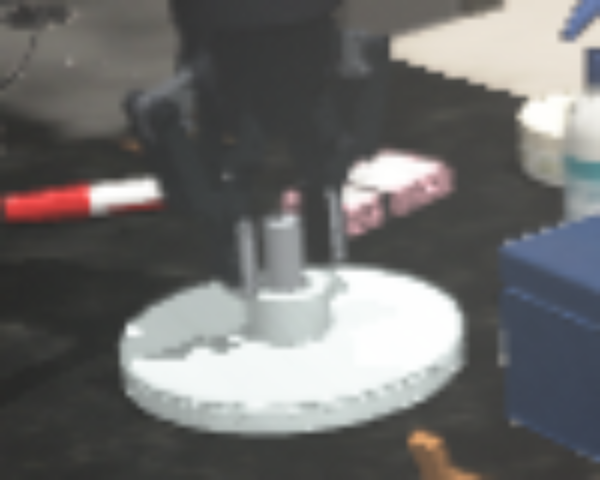

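```bash
python3 -m creep '{"slide":[[0.005,0.002,0.015],[0.005,0.002,0.015],[0.005,0.002,0.015],[0.005,0.002,0.015],[0.005,0.002,0.015],[0.005,0.002,0.015]],"twist":[[0,0,0],[0,0,0],[0,0,0],[0,0,0],[0,0,0],[0,0,0]],"fingers":[-0.3,-1,-1,-1,-1,-1]}' 60
python3 - <<'E'
from h import *
e=grab('scene','s12.png');d=grab('wrist','w12.png');need(1.8)
cv2.imwrite('pics/s12b.png',cv2.resize(e['img'][140:220,170:270],None,fx=6,fy=6))
E
```

```text
clock: 13.65
position: [0.5306, 0.3128, 0.0214]
ee_rot: [-0.002, 0.695, 0.719, -0.0]
contact_force: [0.3, 0.4, 5.8]
width: 0.016
t 13.75 pos [0.5306 0.3128 0.0214] F [-0.6  1.2  4.6] w 0.0162 twist [-0.0003 -0.0004 -0.0005] slide None
```

View pics/s12b.png

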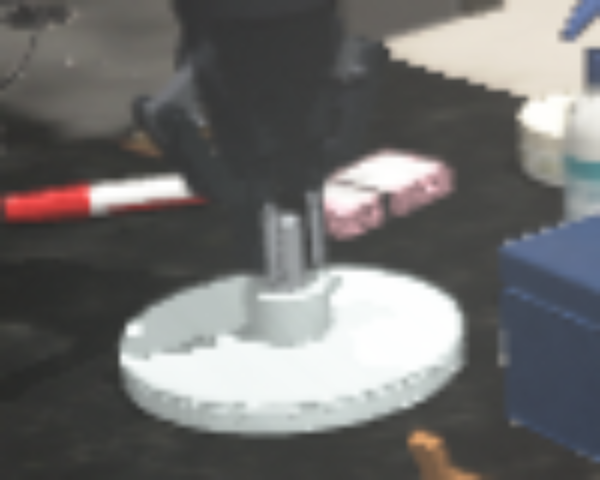

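View pics/w12.png

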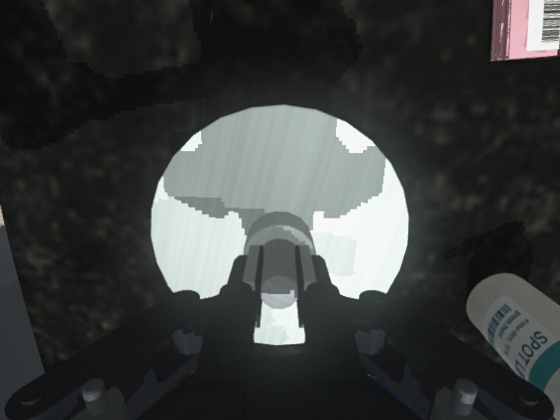

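```bash
python3 -m creep '{"slide":[[0,0,0.03],[0,0,0.07],[0,0,0.13],[0,0,0.25],[0,0,0.4],[0,0,0.55],[0,0,0.7],[0,0,0.8],[0,0,0.85],[0,0,0.85],[0,0,0.85]],"twist":[[0,0,0],[0,0,0],[0,0,0],[0,0,0],[0,0,0],[0,0,0],[0,0,0],[0,0,0],[0,0,0],[0,0,0],[0,0,0]],"fingers":[-1,-1,-1,-1,-1,-1,-1,-1,-1,-1,-1]}' 60
python3 - <<'E'
from h import *
e=grab('scene','s13.png');d=grab('wrist','w13.png');need(1.8,[.4846,-.2538,.15])
E
```

```text
clock: 14.85
position: [0.5295, 0.3123, 0.1475]
ee_rot: [-0.002, 0.695, 0.719, -0.002]
contact_force: [0.4, 0.5, -4.1]
width: 0.0163
t 14.95 pos [0.5293 0.3122 0.147 ] F [ 0.8 -0.4 -3.8] w 0.0165 twist [-0.     -0.001  -0.0005] slide [-0.298 -3.773  0.02 ]
```

View pics/s13.png

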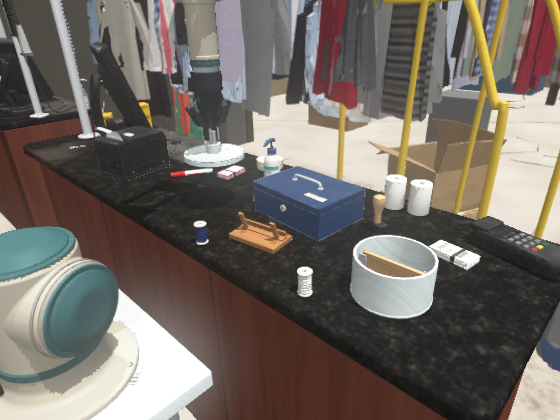

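View pics/w13.png

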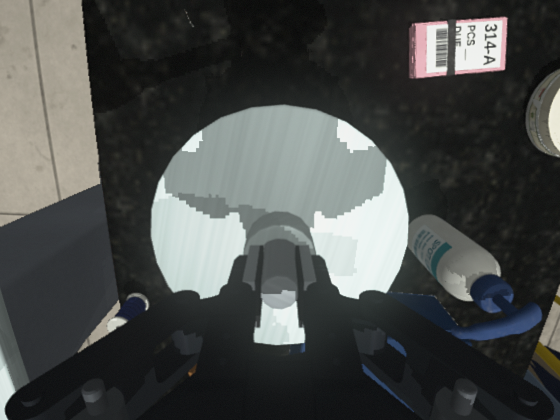

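Both lids are lifted together and level (3.9 N of load). I'll carry them smoothly, first towards −x and up, to clear the lotion and the cash box.

```bash
python3 -m creep '{"slide":[[-0.05,-0.02,0.05],[-0.12,-0.08,0.12],[-0.2,-0.18,0.22],[-0.26,-0.32,0.3],[-0.29,-0.48,0.34],[-0.3,-0.65,0.35],[-0.3,-0.82,0.35],[-0.3,-1,0.35]],"twist":[[0,-0.001,0],[0,-0.001,0],[0,-0.001,0],[0,-0.001,0],[0,-0.001,0],[0,-0.001,0],[0,-0.001,0],[0,-0.001,0]],"fingers":[-1,-1,-1,-1,-1,-1,-1,-1]}' 60
python3 -m creep '{"slide":[[0,-0.18,0],[0,-0.36,0],[0,-0.54,0],[0,-0.72,0],[0,-0.9,0]],"twist":[[0,0,0],[0,0,0],[0,0,0],[0,0,0],[0,0,0]],"fingers":[-1,-1,-1,-1,-1]}' 60
python3 -m creep '{"slide":[[0,-0.18,0],[0,-0.36,0],[0,-0.54,0],[0,-0.72,0],[0,-0.9,0]],"twist":[[0,0,0],[0,0,0],[0,0,0],[0,0,0],[0,0,0]],"fingers":[-1,-1,-1,-1,-1]}' 60
python3 -m creep '{"slide":[[0,-0.18,0],[0,-0.36,0],[0,-0.5,0],[0,-0.6,0],[0,-0.7,0],[0,-0.78,0],[0,-0.84,0],[0,-0.84,0],[0,-0.84,0],[0,-0.84,0]],"twist":[[0,0,0],[0,0,0],[0,0,0],[0,0,0],[0,0,0],[0,0,0],[0,0,0],[0,0,0],[0,0,0],[0,0,0]],"fingers":[-1,-1,-1,-1,-1,-1,-1,-1,-1,-1]}' 60
python3 - <<'E'
from h import *
e=grab('scene','s14.png');d=grab('wrist','w14.png');need(1.8,[.4846,-.2538,.15])
E
```

```text
clock: 15.75
position: [0.4838, 0.1613, 0.2019]
ee_rot: [0.001, 0.694, 0.719, 0.002]
contact_force: [1.2, -0.5, -3.2]
width: 0.0165
clock: 16.25
position: [0.4837, 0.0264, 0.2017]
ee_rot: [0.001, 0.695, 0.719, 0.001]
contact_force: [0.8, -0.3, -2.7]
width: 0.0162
clock: 16.75
position: [0.4837, -0.1083, 0.2017]
ee_rot: [0.001, 0.695, 0.719, 0.001]
contact_force: [0.3, 0.3, -3.3]
width: 0.0159
clock: 17.75
position: [0.485, -0.2326, 0.2007]
ee_rot: [0.0, 0.694, 0.719, 0.002]
contact_force: [-0.1, 0.4, -4.0]
width: 0.0159
t 17.85 pos [ 0.4851 -0.2328  0.2008] F [ 0.7 -0.5 -3.1] w 0.0164 twist [-0.0003  0.0004 -0.0007] slide [-0.003 -0.14  -0.339]
```

View pics/s14.png

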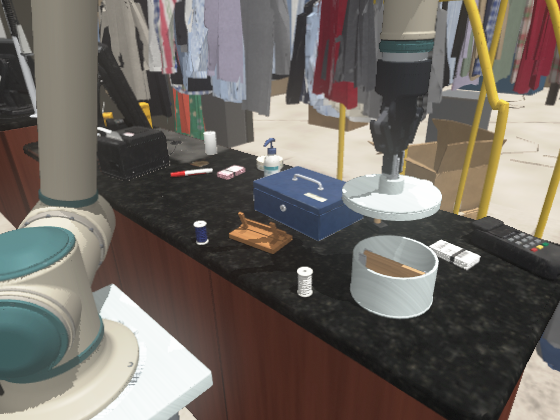

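View pics/w14.png

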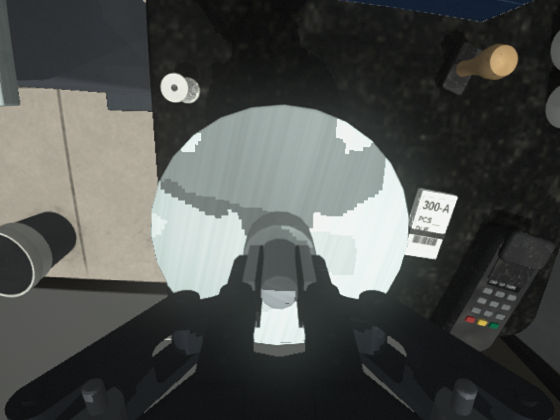

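```bash
cat > lid.py <<'E'
from bd import *
def lid(zp,cx,cy,top=False):
    # zp expected plate top world z
    for n in ['wrist','scene']+(['top'] if top else []):
        d=optics.get_image(n);P=cloud(d);X,Y,Z=P[...,0],P[...,1],P[...,2];r=np.hypot(X-cx,Y-cy)
        q=P[(r<.075)&(r>.03)&(abs(Z-zp)<.008)]
        if len(q)<50: print(n,'few',len(q));continue
        c=q.mean(0);k=np.ones(len(q),bool)
        for _ in range(4):
            c=q[k].mean(0);v=np.linalg.svd(q[k]-c,full_matrices=False)[2][2];k=abs((q-c)@v)<.002
        v=v*np.sign(v[2])
        a=P[(r<.09)&(abs(Z-zp)<.004)];e=cv2.minEnclosingCircle(a[:,:2].astype(np.float32))
        kn=P[(r<.012)&(abs(Z-zp-.056)<.003)]
        print(n,'plate',k.sum(),'z',c[2].round(4),'tilt deg',np.degrees(v[:2]).round(2),'circ',np.round(e[0],4),round(e[1],4),'knob',len(kn),kn.mean(0).round(4) if len(kn) else '')
E
python3 -c "
from lid import *
lid(.198,.485,-.233,True);need(1.8)"
```

```text
wrist plate 29715 z 0.1974 tilt deg [-0.18 -0.03] circ [ 0.4849 -0.2332] 0.0795 knob 1131 [ 0.4846 -0.2321  0.2532]
scene plate 1949 z 0.1974 tilt deg [-0.17 -0.03] circ [ 0.4833 -0.2334] 0.0803 knob 16 [ 0.4899 -0.2396  0.2536]
top plate 1222 z 0.1975 tilt deg [-0.17 -0.03] circ [ 0.4849 -0.2324] 0.0801 knob 1 [ 0.481  -0.226   0.2518]
t 18.0 pos [ 0.4852 -0.233   0.2008] F [ 0.1  0.  -4. ] w 0.016 twist [-0.0002  0.0004 -0.0006] slide None
```

```bash
python3 -m creep '{"slide":[[0,-0.05,0],[0,-0.1,-0.05],[0,-0.137,-0.12],[0,-0.137,-0.22],[0,-0.137,-0.34],[0,-0.137,-0.44],[0,-0.137,-0.52],[0,-0.137,-0.57],[0,-0.137,-0.6],[0,-0.137,-0.6],[0,-0.137,-0.6]],"twist":[[0,0,0],[0,0,0],[0,0,0],[0,0,0],[0,0,0],[0,0,0],[0,0,0],[0,0,0],[0,0,0],[0,0,0],[0,0,0]],"fingers":[-1,-1,-1,-1,-1,-1,-1,-1,-1,-1,-1]}' 60
python3 -c "
from lid import *
lid(.1085,.485,-.253,True);need(1.8)"
```

```text
clock: 19.1
position: [0.4855, -0.2543, 0.1113]
ee_rot: [0.001, 0.695, 0.719, 0.001]
contact_force: [0.4, -0.2, -3.4]
width: 0.0157
wrist plate 30104 z 0.1078 tilt deg [-0.23  0.03] circ [ 0.485  -0.2545] 0.0795 knob 1132 [ 0.4849 -0.2535  0.1636]
scene plate 2348 z 0.1082 tilt deg [-0.27  0.11] circ [ 0.4847 -0.2551] 0.0806 knob 12 [ 0.4895 -0.261   0.1642]
top plate 980 z 0.1081 tilt deg [-0.39  0.16] circ [ 0.4853 -0.2534] 0.0801 knob 1 [ 0.4808 -0.2473  0.162 ]
t 19.25 pos [ 0.4856 -0.2543  0.1115] F [-0.6  0.8 -3.3] w 0.016 twist [-0.0001  0.0006 -0.0005] slide None
```

```bash
python3 -m creep '{"slide":[[-0.003,0.004,-0.015],[-0.003,0.004,-0.03],[-0.003,0.004,-0.045],[-0.003,0.004,-0.06],[-0.003,0.004,-0.075],[-0.003,0.004,-0.09],[-0.003,0.004,-0.1],[-0.003,0.004,-0.1],[-0.003,0.004,-0.1]],"twist":[[0,0,0],[0,0,0],[0,0,0],[0,0,0],[0,0,0],[0,0,0],[0,0,0],[0,0,0],[0,0,0]],"fingers":[-1,-1,-1,-1,-1,-1,-1,-1,-1]}' 60
python3 -c "
from lid import *
lid(.0935,.485,-.253);need(1.8)"
```

```text
clock: 20.15
position: [0.4847, -0.2534, 0.0958]
ee_rot: [0.0, 0.695, 0.719, 0.001]
contact_force: [-0.2, 1.2, -2.4]
width: 0.0164
wrist plate 29901 z 0.0924 tilt deg [-0.19 -0.01] circ [ 0.4844 -0.254 ] 0.0796 knob 1115 [ 0.4842 -0.2528  0.1483]
scene plate 2376 z 0.0927 tilt deg [-0.24  0.06] circ [ 0.4843 -0.254 ] 0.0805 knob 15 [ 0.49   -0.2601  0.1491]
t 20.25 pos [ 0.4848 -0.2535  0.0959] F [-0.4 -0.3 -3.1] w 0.0161 twist [-0.0002  0.0004 -0.0005] slide None
```

```bash
python3 -m creep '{"slide":[[0,0,-0.006],[0,0,-0.012],[0,0,-0.018],[0,0,-0.024],[0,0,-0.028],[0,0,-0.03],[0,0,-0.03]],"twist":[[0,0,0],[0,0,0],[0,0,0],[0,0,0],[0,0,0],[0,0,0],[0,0,0]],"fingers":[-1,-1,-1,-1,-1,-1,-1]}' 60
python3 -c "
from lid import *
lid(.0885,.485,-.253);need(1.8)"
```

```text
clock: 20.95
position: [0.4848, -0.2534, 0.0915]
ee_rot: [0.001, 0.695, 0.719, 0.001]
contact_force: [-0.4, 0.4, -1.4]
width: 0.0167
wrist plate 29923 z 0.0882 tilt deg [ 0.01 -0.04] circ [ 0.4842 -0.2538] 0.0797 knob 1146 [ 0.4843 -0.2526  0.1439]
scene plate 2384 z 0.0884 tilt deg [-0.03  0.05] circ [ 0.4834 -0.2541] 0.0808 knob 16 [ 0.4887 -0.2605  0.1447]
t 21.05 pos [ 0.4848 -0.2534  0.0915] F [ 0.9  0.2 -1.5] w 0.016 twist [-0.0002  0.0005 -0.0005] slide None
```

```bash
python3 -m creep '{"slide":[[0,0,-0.005],[0,0,-0.006],[0,0,-0.006],[0,0,-0.006],[0,0,-0.006],[0,0,-0.006],[0,0,-0.006]],"twist":[[0,0,0],[0,0,0],[0,0,0],[0,0,0],[0,0,0],[0,0,0],[0,0,0]],"fingers":[-1,-0.55,-0.3,0,0,0,0]}' 20
python3 -c "
from lid import *
lid(.0885,.485,-.253);need(1.8);grab('wrist','w15.png')"
```

```text
clock: 21.75
position: [0.4847, -0.2534, 0.0903]
ee_rot: [0.0, 0.695, 0.719, 0.001]
contact_force: [-0.1, 0.2, 0.1]
width: 0.0431
wrist plate 30819 z 0.0881 tilt deg [ 0.08 -0.02] circ [ 0.4843 -0.254 ] 0.0797 knob 1141 [ 0.4844 -0.2526  0.1438]
scene plate 2335 z 0.0884 tilt deg [0.04 0.06] circ [ 0.4836 -0.2545] 0.0807 knob 26 [ 0.484  -0.2588  0.1438]
t 21.85 pos [ 0.4847 -0.2534  0.0903] F [ 0.1 -1.2  1.1] w 0.043 twist [-0.0002  0.0004 -0.0005] slide None
```

View pics/w15.png

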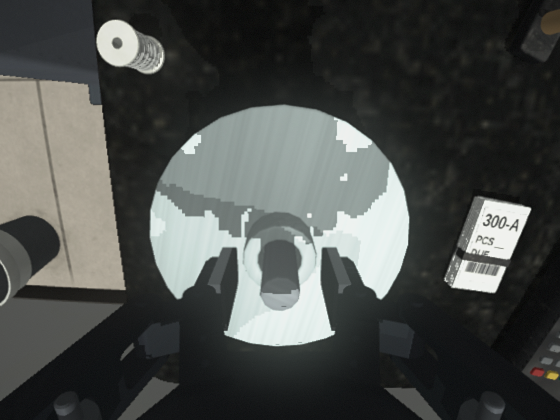

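```bash
python3 -m creep '{"slide":[[0,0,0],[0,0,0],[0,0,0],[0,0,-0.04],[0,0,-0.08],[0,0,-0.12],[0,0,-0.15],[0,0,-0.17],[0,0,-0.17]],"twist":[[0,0,0],[0,0,0],[0,0,0],[0,0,0],[0,0,0],[0,0,0],[0,0,0],[0,0,0],[0,0,0]],"fingers":[0.6,0.6,0.6,0.6,0.6,0.6,0.6,0.6,0.6]}' 20
python3 -c "
from lid import *
lid(.0885,.485,-.253);need(1.8);grab('wrist','w16.png');e=grab('scene','s16.png')
cv2.imwrite('pics/s16b.png',cv2.resize(e['img'][160:310,330:460],None,fx=4,fy=4))"
```

```text
clock: 22.8
position: [0.4844, -0.2532, 0.0643]
ee_rot: [-0.0, 0.695, 0.719, 0.001]
contact_force: [0.7, 0.4, -0.9]
width: 0.0685
wrist plate 37740 z 0.0881 tilt deg [ 0.08 -0.01] circ [ 0.4843 -0.2531] 0.0793 knob 1614 [ 0.4845 -0.2525  0.1438]
scene plate 2186 z 0.0884 tilt deg [0.03 0.02] circ [ 0.4841 -0.2554] 0.0815 knob 15 [ 0.4826 -0.2605  0.1434]
t 22.9 pos [ 0.4847 -0.2534  0.0649] F [-0.1  0.2 -0.4] w 0.0682 twist [-0.0002  0.0004 -0.0005] slide None
```

View pics/w16.png

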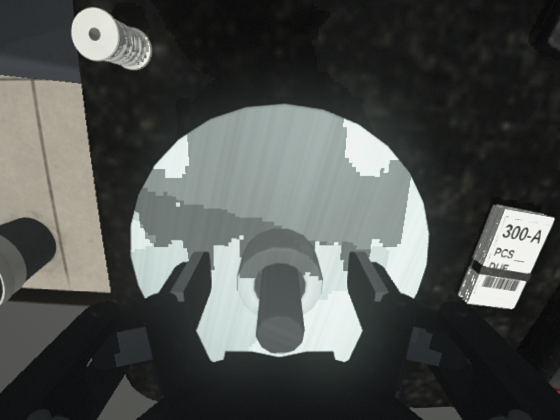

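View pics/s16b.png

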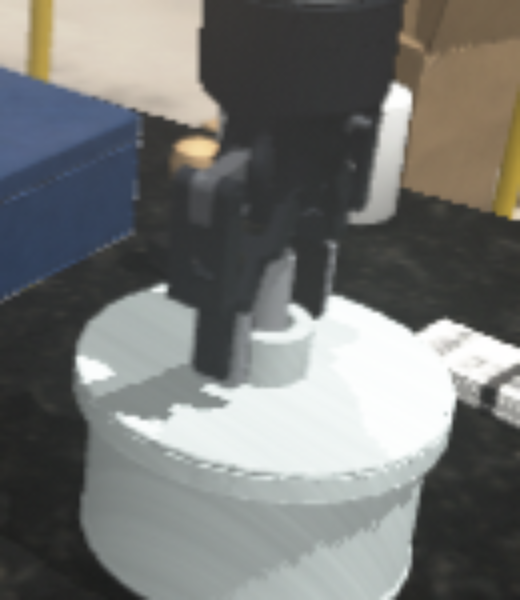

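```bash
python3 -m creep '{"slide":[[0,0,-0.015],[0,0,-0.03],[0,0,-0.03],[0,0,-0.03],[0,0,-0.03],[0,0,-0.03],[0,0,-0.03],[0,0,-0.03]],"twist":[[0,0,0],[0,0,0],[0,0,0],[0,0,0],[0,0,0],[0,0,0],[0,0,0],[0,0,0]],"fingers":[0.6,0.6,0.3,0.1,-1,-1,-1,-1]}' 50
python3 -c "
from lid import *
lid(.0885,.485,-.253);need(1.8);d=grab('wrist','w17.png')
s=telemetry.get_state();Rt=R.from_quat(s['ee_rot'],scalar_first=True).as_matrix()
P=cloud(d);Q=(P-s['position'])@Rt
im=d['img'].max(-1)
m=(abs(Q[...,0]-.0105)<.002)&(abs(abs(Q[...,1])-.025)<.006)&(Q[...,2]>-.06)&(P[...,2]>.0895)
print(m.sum(),P[m][:,2].min())
"
```

```text
clock: 23.8
position: [0.4848, -0.2536, 0.0615]
ee_rot: [0.001, 0.695, 0.719, 0.001]
contact_force: [0.4, 0.5, 5.6]
width: 0.0388
wrist plate 36152 z 0.0881 tilt deg [ 0.07 -0.02] circ [ 0.4844 -0.2539] 0.0796 knob 1530 [ 0.4844 -0.2516  0.1438]
scene plate 2262 z 0.0884 tilt deg [0.06 0.07] circ [ 0.4831 -0.254 ] 0.0802 knob 2 [ 0.4832 -0.2626  0.142 ]
t 23.9 pos [ 0.4848 -0.2536  0.0615] F [-0.3  0.4  6.4] w 0.0389 twist [-0.0001  0.0005 -0.0006] slide None
997 0.09088435357188321
```

View pics/w17.png

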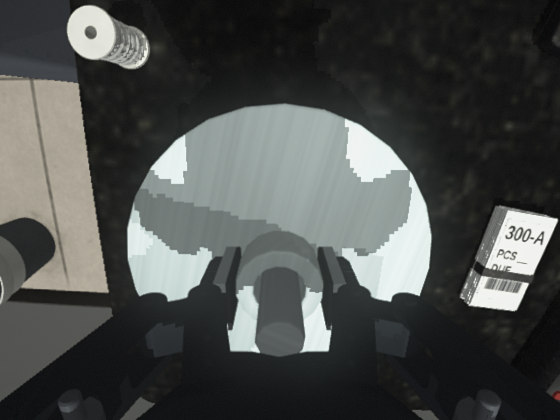

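```bash
python3 -m creep '{"slide":[[0,0,0.01],[0,0,0.025],[0,0,0.05],[0,0,0.075],[0,0,0.1],[0,0,0.1],[0,0,0.1]],"twist":[[0,0,0],[0,0,0],[0,0,0],[0,0,0],[0,0,0],[0,0,0],[0,0,0]],"fingers":[-1,-1,-1,-1,-1,-1,-1]}' 60
python3 -c "
from lid import *
need(1.8);lid(.1025,.485,-.253);d=load('scene');d=optics.get_image('wrist');P=cloud(d);X,Y,Z=P[...,0],P[...,1],P[...,2]
q=P[(np.hypot(X-.4845,Y+.2535)<.013)&(abs(Z-.144)<.004)];print('knob',len(q),np.median(q,axis=0),q[:,:2].min(0),q[:,:2].max(0))
"
```

```text
clock: 24.65
position: [0.4847, -0.2534, 0.0755]
ee_rot: [0.001, 0.695, 0.719, 0.001]
contact_force: [1.0, -0.1, -1.8]
width: 0.0387
t 24.65 pos [ 0.4847 -0.2534  0.0755] F [ 1.  -0.1 -1.8] w 0.0387 twist [-0.0002  0.0004 -0.0005] slide None
wrist plate 37276 z 0.102 tilt deg [-0.05 -0.04] circ [ 0.4842 -0.2536] 0.0794 knob 0 
scene plate 2269 z 0.1021 tilt deg [-0.05 -0.  ] circ [ 0.483  -0.2544] 0.0804 knob 0 
knob 1463 [ 0.48442612 -0.25180941  0.14379397] [ 0.47579222 -0.26241506] [ 0.49311343 -0.2444512 ]
```

```bash
python3 -m creep '{"slide":[[0,0,0.04],[0,0,0.09],[0,0,0.15],[0,0,0.22],[0,0,0.29],[0,0,0.36],[0,0,0.43],[0,0,0.49],[0,0,0.54],[0,0,0.57],[0,0,0.6],[0,0,0.6],[0,0,0.6],[0,0,0.6],[0,0,0.6]],"twist":[[0,0,0],[0,0,0],[0,0,0],[0,0,0],[0,0,0],[0,0,0],[0,0,0],[0,0,0],[0,0,0],[0,0,0],[0,0,0],[0,0,0],[0,0,0],[0,0,0],[0,0,0]],"fingers":[-1,-1,-1,-1,-1,-1,-1,-1,-1,-1,-1,-1,-1,-1,-1]}' 60
python3 -c "
from lid import *
need(1.8);lid(.192,.485,-.253);e=grab('scene','s18.png');grab('wrist','w18.png')
P=cloud(e);X,Y,Z=P[...,0],P[...,1],P[...,2]
r=np.hypot(X-.4840,Y+.2538)
q=P[(r<.075)&(r>.015)&(Z>.07)&(Z<.1)];print('inner flange',len(q),np.median(q,axis=0),np.percentile(q[:,2],[5,95]));c=q.mean(0);v=np.linalg.svd(q-c,full_matrices=False)[2][2];print(np.degrees(v))
s=telemetry.get_state();print(abs(s['qd']).max())
"
```

```text
clock: 26.3
position: [0.4844, -0.2532, 0.165]
ee_rot: [0.0, 0.695, 0.719, 0.001]
contact_force: [0.6, 0.0, -1.8]
width: 0.0385
t 26.3 pos [ 0.4844 -0.2532  0.165 ] F [ 0.6  0.  -1.8] w 0.0385 twist [-0.0003  0.0003 -0.0005] slide None
wrist plate 37464 z 0.1915 tilt deg [ 0.01 -0.07] circ [ 0.4839 -0.2531] 0.0795 knob 0 
scene plate 2077 z 0.1916 tilt deg [ 0.03 -0.08] circ [ 0.4834 -0.2537] 0.0805 knob 0 
inner flange 3190 [ 0.46529584 -0.26736685  0.08416943] [0.07398054 0.08532332]
[-1.91783903 -0.9892384  57.25512773]
0.0028266381146916024
```

View pics/s18.png

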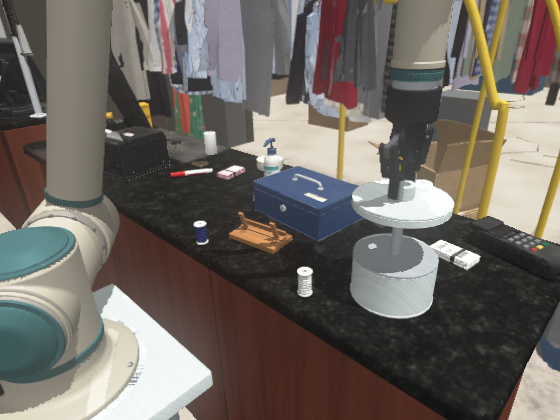

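The inner lid's flange top is at 84 mm, which means seated. The outer lid is level with its lower edge at about 175 mm, clear of the knob top at 144 mm, and still. I'll hand in now.

```bash
python3 -c "
from rig import order
print(order.sign_off())"
```

```text
the job is handed in; nothing more can be done
None
```

I completed every step and handed the job in at about 26.5 s of the 61 s allowed, but I got no verdict back.

**Divider:** It stands in the tin's slot and was let go. Its top measured 66 mm, so it is fully down.

**Lids:** I lifted both by the knob, lowered them onto the tin and let go. The outer lid's plate measured 88 mm as expected, with tilt under 0.1°. I then raised the outer lid alone by its collar.

**Last checks:**
- **Outer lid:** It is held level (tilt about 0.1°) and still. Its lower edge is at about 175 mm, clear of the knob top measured at 144 mm.
- **Inner lid:** Its flange top is at 84 mm, which means seated. A rough plane fit showed about 2° of tilt. I put that down to tin-wall points in the sample (the low readings were 74 mm) and did not refit it.
- **Other things on the counter:** In the last picture they look unmoved. I judged this by eye and did not measure it.

**Disagreements found:**
- The real fingertips ended about 28 mm short of the reported TCP in both the wrist and scene cameras. The divider was therefore gripped only by its top 4 mm or so. I corrected for the offset in the knob and collar grasps.
- The finger opening read about 2 mm below the true width on the divider and knob, and about 1 mm below on the collar.

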